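Chock a bottle vase tight against the fence of a sloping carving board

TASK

The bisque vase has rolled down onto the two wooden stops of the sloping carving board and has to be fixed for carving. Lay the wooden wedge on the board between the stops and slide it, thin end first, under the middle of the vase's low side; with it roll the vase up the slope until it is firmly nipped between wedge and back fence, keep that push for a moment, then let go and leave it chocked there. Bisque cracks easily, so push firmly but never force or knock the vase, and leave the other things where they are.

Things in the scene. Friction and masses are not known exactly. Their poses are not given: they have to be found in the camera images.
- wedge_grip (a point): pine wedge (chock), loose, 0.13 kg, 130 x 44 x 40 mm high, flat on the table left or right of the board. From its blunt end a 44 x 40 block for 76 mm, then the top falls at 35 degrees to a toe 2.5 mm thick. This point: middle of the block part, 20 mm above the sole, 40 mm from the blunt end, 90 mm from the toe. x: along the wedge to the toe; y: across its width (pinch it so); z: up
- wedge_toe (a point): middle of the wedge's thin end (toe), on its sole; same axes as the wedge. Pressed home against vase and fence with about 15 N along the slope it stays put when released; pressing it down meanwhile by more than some 12 N spends that push on friction under the sole, lifting the block end levers the toe; the toe is then about 18 mm short of the point under the vase's axis. More than 25 N on the vase cracks it
- vase_center (a point): buff bisque vase, rigid, loose, about 0.8 kg, on its side across the slope on the two stops; round belly 90 mm thick, 160 long, 293 over all. Point on its axis mid-belly, 45 mm off the bed; y is its axis, x and z turn as it rolls. A push of about 4 to 10 N on the wedge rolls it uphill (friction, mass vary); at the fence it stops dead and the push rises steeply in under 1 mm
- bed (a point): fixed sloping plywood board: point on its top (bed), half-way between its stops. x: up the slope (8 degrees); y: across; z: square off the bed. Bed: x -150 (low end) to +205, y -185 to +185 mm, bare but for vase and fence (dark spots are flush holes). Stops: dowels 20 mm thick, 50 high at x = 0, y = -75 and +75 mm: 130 mm clear between. The vase starts at x = 55 mm
- fence_face (a point): back fence: fixed hardwood batten across the bed, about 50 mm high, 34 thick, two black star knobs on top; how far up the slope it is set varies. Point on its downhill face, mid-width, about 45 mm above the bed. x: uphill, square to the face; y: along the fence; z: square off the bed. Vase touching it: vase centre at x = -45 mm here
- offcut: bystander: plain rectangular off-cut of the same pine, 130 x 44 x 40 mm, no ramp, lying on the table on the other side of the board; origin at the middle of its underside
- tumbler: bystander: cream bisque cup, 76 mm wide, 95 mm high, standing on the table; origin at the middle of its underside
- prop: bystander: square kiln prop, 40 x 40 x 100 mm, standing on the table; origin at the middle of its underside
There are look-alikes about, which are no part of the job. What is shaped like the part that bears wedge_grip but blue or pink is not meant.

How it is judged:
By the outcome, as a careful person would: the job done as asked, in the order asked, and still so for the second after the job is handed in, with the robot touching nothing.
It also fails if it takes over 54 s, if anything falls off the work surface, if the arm or the gripper's body presses on something with over 40 N, if the wrist force passes 120 N, or if a joint passes its speed limit or range.

ROBOT

A 6-joint arm with a two-finger parallel gripper is mounted at the origin on the work surface. World frame = base frame: x ahead of the robot, y to its left, z up, the work surface at z = 0. Lengths are in m, angles in rad, forces in N, time in s.
With the tool pointing down it reaches from about 0.35 to 0.775 m from the base axis. Payload 5.5 kg.
Tool frame: the origin (TCP) lies between the finger pads; the fingertips stand env.nose_length ahead of it and the grasp point (between the pads) lies 8 mm behind it (env.nose_length is the distance from the TCP to the fingertips, in m); z points along the fingers, y is the direction in which the jaws open and shut (so a half turn about z gives the same grasp; the last joint's range is limited). The gripper opens to 85 mm and grips with 20 to 120 N. Pads are 22 mm wide; open, the fingers measure 114 mm over their backs; the gripper's body (76 mm by 85 mm) begins 54 mm behind the grasp point. The pads swing forward as they close: fully open they stand 13 mm farther back than shut.
Start: joints at [1.017, 0.313, 0.046, 1.304, 0, 1.431], TCP at [0.231, 0.527, 0.21] pointing down, gripper open.
Joint ranges: [-2.76, 2.76], [-0.86, 1.69], [-1.03, 1.26], [-2.2, 2.34], [-1.47, 1.5], [-3.14, 3.14]. Speed limits (rad/s): [2.57, 2.57, 3.14, 3.14, 3.14, 3.14].

INTERFACE

Orientations are given as a unit quaternion [w, x, y, z].
In Python, from workcell import env gives the robot as it stands. The module is installed in compiled form; this text tells all that it offers.
- The arm moves only by the shell command python3 -m creep 'ROWS' [FORCE]. ROWS is a JSON object of lists of equal length, an entry for each row: "hand": the finger opening in mm, from 0 to 85.4; "delta_pos": the shift along the tool's x, y, z scaled (see below), a list of three; "turn": the turn about the tool's z scaled (see below). In form: {"hand": [hand, ...], "delta_pos": [[dx, dy, dz], ...], "turn": [turn, ...]}. A call has exactly 5 rows; each row shifts and turns the commanded pose from where the row before left it, along the tool's axes as they then stand; what a row does not reach is not made up. The controller multiplies each number of a shift by 0.8 m and each number of a turn by 5 degrees. A row lasts 1/12 s, in which the tool goes at most 41.7 mm and 7.16 degrees, less where a joint would pass 70% of its speed; a pose out of reach is approached as far as the arm can. A call with a number of a shift or a turn outside -1 to 1 is refused whole. A call with a gripper value outside its range is refused whole. The fingers move at their own pace and stop on an object; FORCE is the grip in N (left out, the last holds). Time passes only in rows, so rows that do not move let the fingers close, or fill a call up. It gives the time, the measured TCP pose, the force and the opening at its end, in the units of the state.
- env.get_state(): the state, without advancing time (a new reading comes with each control period).
- env.read_camera(name): name is "side" or "top"; returns a dict with "pixels" (420x560x3 uint8, red, green, blue), "depth" (420x560 float32, m along the optical axis (not along the pixel's ray), 0 where there is no reading), "fx", "fy", "cx", "cy" (pixels), "origin" and "orientation" of the camera in the world. Camera axes: x right, y down, z forward; pixel columns grow to the right and rows downward; lengths in m; the calibration is good to about 2 mm. A picture is of the moment at which its call begins.
- env.hand_in(): hands the job in, once; it reports no verdict.
Trained networks look in the newest picture that a camera, given by its name, has taken for a name from the list of things; names that differ only in an ending like _2 or _b are one class to them, and where a whole thing is asked for, a point or a joint stands for the part that bears it (a point fixed in the world has none). Each returns a list of dicts, best first, with "score" (0 to 1); they miss things now and then, are a little off and sometimes report something else, mostly with a low value. They report only what shows in the picture. A call takes as long as a camera call. They do not tell look-alikes from the thing itself.
- env.find_in(camera, target): "location" ([row, column] in pixels, amid what is visible of it).
- env.pinpoint(camera, target): "location" ([row, column] in pixels: a listed point, or the origin of a listed thing).
The state is a dict: "clock": time; "joint_pos": joint angles; "qvel": joint speeds; "tau": joint torques, N m; "tcp_pos": TCP position; "orientation": TCP orientation; "wrist_force": force on the tool from outside, world axes, zero at the start; "ft_torque": the same for the moment, N m; "finger_gap": finger opening in m.
Only numpy, scipy, OpenCV 4.12 (cv2) and the standard library are available. Lean on these libraries where they do the work, as an engineer would, in place of code of your own. Each camera call takes 0.05 s, during which the arm holds its last target.

## Working session

There is one attempt and no reset: what is moved stays moved. The work goes in short steps, Python scripts to look and compute and a shell command to move; the robot and the scene stay as the last step left them, time stands still between calls to the robot, and variables do not carry over. Pictures are saved under pics/ and viewed, and the job is handed in when it is done.

```bash
mkdir -p pics; cat > h.py <<'E'
import numpy as np, cv2
from workcell import env
from scipy.spatial.transform import Rotation as R
def rot(q): return R.from_quat([q[1],q[2],q[3],q[0]]).as_matrix()
def world(c,r,col,d=None):
    if d is None:
        p=c['depth'][int(r)-2:int(r)+3,int(col)-2:int(col)+3]; p=p[p>0]; d=np.median(p) if len(p) else np.nan
    v=np.array([(col-c['cx'])/c['fx']*d,(r-c['cy'])/c['fy']*d,d])
    return rot(c['orientation'])@v+np.array(c['origin'])
def cloud(c):
    rr,cc=np.mgrid[0:420,0:560]; d=c['depth']
    v=np.stack([(cc-c['cx'])/c['fx']*d,(rr-c['cy'])/c['fy']*d,d],-1)
    return v@rot(c['orientation']).T+np.array(c['origin'])
def proj(c,p):
    v=rot(c['orientation']).T@(np.array(p)-np.array(c['origin'])); return v[1]/v[2]*c['fy']+c['cy'], v[0]/v[2]*c['fx']+c['cx']
def save(c,n): cv2.imwrite('pics/'+n,c['pixels'][:,:,::-1])
E
python3 - <<'E'
from h import *
np.set_printoptions(precision=4,suppress=True)
s=env.get_state();print(s,env.nose_length)
for n in ['side','top']:
    c=env.read_camera(n);save(c,n+'0.png');np.savez('/tmp/'+n+'0.npz',**c)
    print(n,c['origin'],c['orientation'],c['fx'])
    for t in ['wedge_grip','wedge_toe','vase_center','bed','fence_face','offcut','tumbler','prop']:
        for k in env.pinpoint(n,t)[:3]:
            r,q=k['location'];print(t,k['score'],r,q, world(c,r,q) if 3<r<416 and 3<q<556 else '')
E
```

```text
{'clock': 0.0, 'joint_pos': array([ 1.0174,  0.314 ,  0.045 ,  1.3036, -0.    ,  1.4312]), 'qvel': array([ 0.0007, -0.0002, -0.0003, -0.0002, -0.0003,  0.0004]), 'tau': array([ -0.0001, -48.0621,  29.8537,   0.0193,  -0.0002,   0.    ]), 'tcp_pos': array([0.2309, 0.526 , 0.2088]), 'orientation': array([-0.0003,  0.2054,  0.9787, -0.0009]), 'wrist_force': array([ 0.3211,  0.1009, -0.1419]), 'ft_torque': array([ 0.0098, -0.0034, -0.0427]), 'finger_gap': 0.08541563282424613} 0.011
side [-0.2585 -0.7578  0.8152] [-0.444   0.813  -0.3307  0.1806] 410.0463983323388
wedge_grip 0.79 187.9 181.2 [0.3894 0.4671 0.0303]
wedge_grip 0.74 187.8 217.2 [0.4794 0.3618 0.0382]
wedge_grip 0.66 162.8 214.4 [0.5908 0.5324 0.0401]
wedge_toe 0.88 190.9 157.0 [ 0.3355  0.5607 -0.0005]
wedge_toe 0.85 184.6 227.8 [0.5602 0.4072 0.0004]
wedge_toe 0.75 178.8 230.3 [0.595  0.4358 0.0016]
vase_center 0.91 198.1 320.2 [ 0.5856 -0.0501  0.1309]
bed 0.91 223.4 308.5 [ 0.5559 -0.0314  0.0383]
bed 0.43 271.7 426.3 [ 0.6539 -0.4055  0.0096]
fence_face 0.71 188.2 330.4 [ 0.6878 -0.007   0.1067]
offcut 0.67 295.4 381.8 [ 0.4551 -0.3847  0.0401]
tumbler 0.76 268.7 422.7 [ 0.6516 -0.3941  0.0152]
prop 0.69 174.5 249.3 [0.6593 0.3923 0.0139]
top [0.2702 0.032  1.3514] [-0.0704  0.7132 -0.6937  0.0717] 449.82408875531803
wedge_grip 0.82 249.5 132.2 [0.4073 0.4788 0.0388]
wedge_grip 0.8 229.4 182.5 [0.4707 0.3364 0.0392]
wedge_grip 0.73 189.7 122.5 [0.5861 0.5252 0.0385]
wedge_toe 0.85 189.5 154.4 [0.5985 0.4409 0.0013]
wedge_toe 0.65 205.8 168.5 [0.5482 0.3933 0.0016]
wedge_toe 0.56 270.7 107.3 [0.346  0.5592 0.0021]
vase_center 0.67 185.0 308.4 [ 0.5913 -0.0277  0.1342]
bed 0.77 206.7 309.9 [ 0.5499 -0.0381  0.0382]
fence_face 0.76 157.5 309.6 [ 0.6937 -0.0331  0.0677]
offcut 0.97 227.9 417.0 [ 0.4944 -0.3555  0.0401]
tumbler 0.91 175.0 423.9 [ 0.6547 -0.3785  0.0492]
prop 0.86 166.6 169.9 [0.6592 0.3861 0.0485]
```

View pics/side0.png

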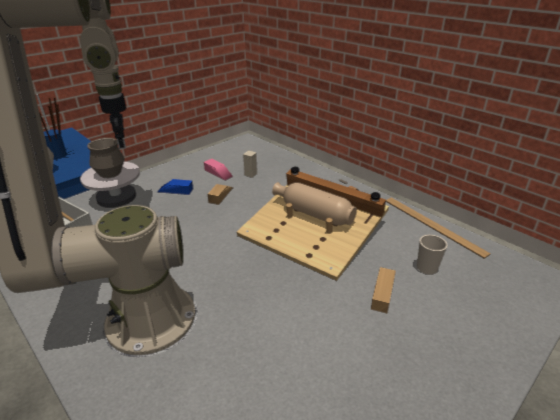

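View pics/top0.png

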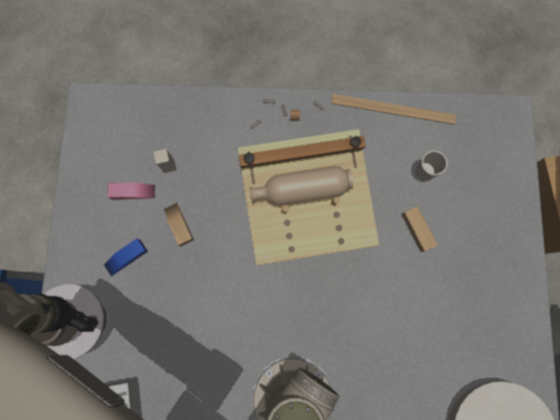

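The left wooden block (top 225,178; side 193,219) is the real wedge. The blue and pink ones are look-alikes, and the off-cut is on the right (top 229,420). Next I measure the geometry from the depth.

```bash
python3 - <<'E'
from h import *
np.set_printoptions(precision=4,suppress=True)
C={n:dict(np.load(f'/tmp/{n}0.npz')) for n in ['top','side']}
for n,c in C.items():
    P=cloud(c).reshape(-1,3); ok=c['depth'].ravel()>0; P=P[ok]
    m=(np.abs(P[:,0]-.49)<.1)&(np.abs(P[:,1]-.35)<.08)&(P[:,2]>.008)&(P[:,2]<.06)
    Q=P[m]; T=Q[Q[:,2]>.034]
    print(n,len(Q),len(T),T.mean(0),Q.mean(0))
    for A in (Q,T):
        rc=cv2.minAreaRect((A[:,:2]*1000).astype(np.float32)); print(rc)
    # wedge slope points
    rr=cv2.minAreaRect((Q[:,:2]*1000).astype(np.float32))
    u=T[:,:2]-T[:,:2].mean(0); ax=np.linalg.svd(u,full_matrices=False)[2][0]; print('ax',ax)
    for A in np.array_split(Q[np.argsort(Q[:,:2]@ax)],10): print((A[:,:2]@ax).mean().round(3),A.mean(0))
    # bed plane
    m=(P[:,0]>.38)&(P[:,0]<.55)&(P[:,1]>-.2)&(P[:,1]<.12)&(P[:,2]>.012)&(P[:,2]<.045)
    B=P[m]
    A=np.c_[B[:,:2],np.ones(len(B))]
    w=np.ones(len(B),bool)
    for _ in range(5):
        k=np.linalg.lstsq(A[w],B[w,2],rcond=None)[0]; w=np.abs(A@k-B[:,2])<.003
    print('bed',k,'slope',np.degrees(np.arctan(np.hypot(*k[:2]))),'dir',np.degrees(np.arctan2(k[1],k[0])),w.sum())
    # off-bed heights
    nrm=np.array([-k[0],-k[1],1]);nrm/=np.linalg.norm(nrm)
    h=(P-[0,0,k[2]])@nrm
    yaw=np.arctan2(k[1],k[0]); 
    ux=np.array([np.cos(yaw),np.sin(yaw)]);
    inr=(P[:,0]>.35)&(P[:,0]<.85)&(P[:,1]>-.3)&(P[:,1]<.2)
    V=P[inr&(h>.055)]; print('vase+fence',len(V))
    hv=h[inr&(h>.06)];V=P[inr&(h>.06)]
    s=V[:,:2]
    rc=cv2.minAreaRect((s*1000).astype(np.float32));print('vasetop',rc, V.mean(0),hv.max())
    St=P[inr&(h>.042)&(h<.054)]; print('h45-54',len(St))
E
```

```text
top 620 412 [0.4729 0.3483 0.0394] [0.4851 0.3529 0.0334]
((495.54998779296875, 350.92108154296875), (126.27613830566406, 116.52153015136719), 29.360130310058594)
((475.6332092285156, 349.818115234375), (90.37547302246094, 43.27336120605469), 27.584857940673828)
ax [-0.8866 -0.4625]
-0.653 [0.5381 0.3814 0.0139]
-0.637 [0.5239 0.374  0.0241]
-0.622 [0.5106 0.3662 0.0345]
-0.609 [0.4988 0.3602 0.0386]
-0.597 [0.4893 0.3533 0.0374]
-0.586 [0.4783 0.3495 0.0386]
-0.574 [0.468  0.3439 0.0388]
-0.562 [0.4578 0.3385 0.0381]
-0.551 [0.4477 0.3332 0.0379]
-0.541 [0.4382 0.3293 0.0319]
bed [ 0.1426  0.0264 -0.0396] slope 8.250542601648357 dir 10.492686963964013 3751
vase+fence 2887
vasetop ((636.0367431640625, -19.25006103515625), (158.3240966796875, 339.57183837890625), 10.953719139099121) [ 0.6029 -0.0202  0.1254] 0.09684980053185323
h45-54 1372
side 313 160 [0.4654 0.3426 0.0408] [0.4661 0.3377 0.0307]
((469.5589294433594, 345.75445556640625), (168.72853088378906, 48.67768859863281), 26.201215744018555)
((469.81243896484375, 346.21429443359375), (85.7167739868164, 44.560020446777344), 29.898269653320312)
ax [-0.8842 -0.4671]
-0.628 [0.5226 0.3542 0.0217]
-0.606 [0.4977 0.3549 0.0368]
-0.594 [0.4884 0.3464 0.0338]
-0.581 [0.4756 0.3432 0.0346]
-0.569 [0.4653 0.3366 0.0363]
-0.557 [0.4561 0.3294 0.0343]
-0.547 [0.4457 0.327  0.0309]
-0.541 [0.4366 0.3317 0.0284]
-0.539 [0.4367 0.3269 0.0241]
-0.535 [0.4326 0.3258 0.0259]
bed [ 0.1385  0.0268 -0.0358] slope 8.03263206703108 dir 10.958658499441317 2967
vase+fence 1625
vasetop ((633.5095825195312, -21.558639526367188), (162.9862060546875, 339.0191345214844), 11.180980682373047) [ 0.5928 -0.0382  0.1236] 0.09435695403539723
h45-54 1042
```

```bash
python3 - <<'E'
import cv2
a=cv2.imread('pics/top0.png')[120:275,150:390];b=cv2.imread('pics/side0.png')[150:270,170:400]
cv2.imwrite('pics/tc.png',cv2.resize(a,None,fx=3.2,fy=3.2,interpolation=2));cv2.imwrite('pics/sc.png',cv2.resize(b,None,fx=3.4,fy=3.4,interpolation=2))
E
```

```text
(no output)
```

View pics/tc.png

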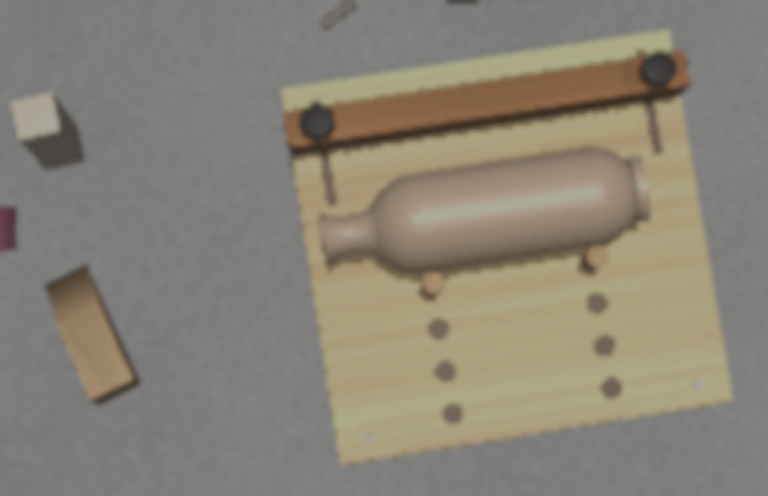

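View pics/sc.png

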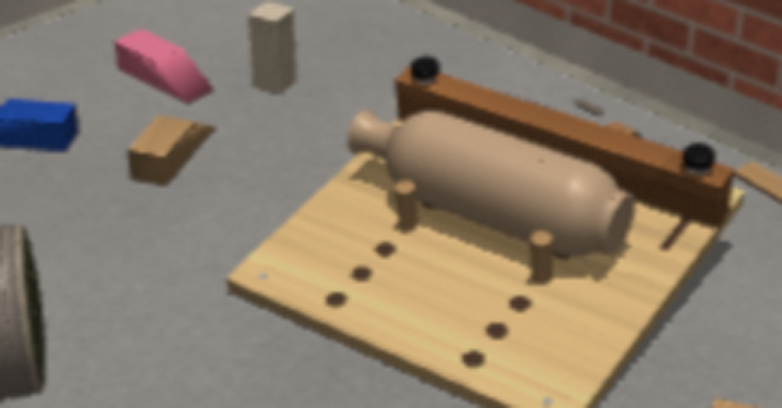

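```bash
cat > bed.py <<'E'
from h import *
def bedframe(C):
    out={}
    for n,c in C.items():
        PP=cloud(c);P=PP.reshape(-1,3);P=P[c['depth'].ravel()>0]
        m=(P[:,0]>.38)&(P[:,0]<.56)&(P[:,1]>-.2)&(P[:,1]<.12)&(P[:,2]>.012)&(P[:,2]<.05);B=P[m]
        A=np.c_[B[:,:2],np.ones(len(B))];w=np.ones(len(B),bool)
        for _ in range(5):
            k=np.linalg.lstsq(A[w],B[w,2],rcond=None)[0]; w=np.abs(A@k-B[:,2])<.003
        out[n]=k
    return out
E
python3 - <<'E'
from bed import *
np.set_printoptions(precision=4,suppress=True)
C={n:dict(np.load(f'/tmp/{n}0.npz')) for n in ['top','side']}
K=bedframe(C)
for n,c in C.items():
    k=K[n];nr=np.array([-k[0],-k[1],1]);nr/=np.linalg.norm(nr)
    P=cloud(c).reshape(-1,3);P=P[c['depth'].ravel()>0]
    P=P[(P[:,0]>.35)&(P[:,0]<.85)&(P[:,1]>-.32)&(P[:,1]<.25)]
    h=(P-[0,0,k[2]])@nr
    for yawd in (10.8,):
        y=np.radians(yawd);yv=np.array([-np.sin(y),np.cos(y),0]);yv-=nr*(yv@nr);yv/=np.linalg.norm(yv);xv=np.cross(yv,nr)
        Q=np.c_[P@xv,P@yv,h]
        # vase axis direction: crest
        v=Q[(h>.07)&(Q[:,0]<.68)]; 
        # fit circle centre per y slice
        res=[]
        for y0 in np.arange(-.2,.1,.02):
            s=v[np.abs(v[:,1]-y0)<.01]
            if len(s)>15:
                from scipy.optimize import least_squares
                f=least_squares(lambda p:np.hypot(s[:,0]-p[0],s[:,2]-p[1])-.045,[s[:,0].mean(),.045]);res.append((y0,*f.x,len(s)))
        res=np.array(res);print(n,'vase slices\n',res)
        # belly extents
        bb=Q[(h>.05)&(h<.1)&(np.abs(Q[:,0]-np.median(res[:,1]))<.03)]
        print('y range h>.05',np.percentile(bb[:,1],[.5,99.5]), 'h>.08 y',np.percentile(v[v[:,2]>.083][:,1],[1,99]))
        # fence top
        fz=Q[(h>.042)&(h<.056)&(Q[:,0]>np.median(res[:,1])+.05)]
        xs=[]
        for y0 in np.arange(-.2,.15,.03):
            s=fz[np.abs(fz[:,1]-y0)<.015]
            if len(s)>5: xs.append((y0,*np.percentile(s[:,0],[3,50,97]),np.median(s[:,2])))
        print('fence\n',np.array(xs))
        # stops
        st=Q[(h>.025)&(h<.056)&(Q[:,0]<np.median(res[:,1])-.047)&(Q[:,0]>np.median(res[:,1])-.08)]
        for lo,hi in ((-.2,-.02),(-.02,.15)):
            a=st[(st[:,1]>lo)&(st[:,1]<hi)];print('stop',len(a),np.median(a,0) if len(a) else '')
        e=Q[np.abs(h)<.006]; print('bed ext',np.percentile(e,[.3,99.7],axis=0)[:,:2])
        print('xv',xv,'yv',yv,'nr',nr)
    for t,l in (('bed',(206.7,309.9) if n=='top' else (223.4,308.5)),): 
        w=world(c,*l);print('netbed',w, w@xv,w@yv)
E
python3 -m creep '{"hand":[85.4,85.4,85.4,85.4,85.4],"delta_pos":[[0,0,0],[0,0,0],[0,0,0],[0,0,0],[0,0,0]],"turn":[-1,-1,-1,-1,-1]}' 40
```

```text
top vase slices
 [[ -0.2      0.5945   0.0449 181.    ]
 [ -0.18     0.5944   0.0447 181.    ]
 [ -0.16     0.5946   0.0445 187.    ]
 [ -0.14     0.5948   0.0447 183.    ]
 [ -0.12     0.5945   0.0442 188.    ]
 [ -0.1      0.5946   0.0448 182.    ]
 [ -0.08     0.5942   0.0444 182.    ]
 [ -0.06     0.5946   0.0446 187.    ]
 [ -0.04     0.5946   0.0402 157.    ]
 [ -0.02     0.5951   0.0309  41.    ]]
y range h>.05 [-0.2643  0.0268] h>.08 y [-0.2346 -0.0382]
fence
 [[-0.2     0.6804  0.6953  0.7127  0.0506]
 [-0.17    0.6806  0.6961  0.7129  0.0511]
 [-0.14    0.6801  0.6969  0.7127  0.0504]
 [-0.11    0.6803  0.6961  0.7127  0.0504]
 [-0.08    0.6805  0.6965  0.7128  0.0502]
 [-0.05    0.6803  0.696   0.7124  0.0508]
 [-0.02    0.6806  0.6965  0.7132  0.05  ]
 [ 0.01    0.68    0.6885  0.7123  0.0508]
 [ 0.04    0.6801  0.6956  0.7132  0.0502]]
stop 35 [ 0.5386 -0.0626  0.0486]
stop 0 
bed ext [[ 0.2913 -0.3745]
 [ 0.7438  0.0454]]
xv [0.9722 0.1855 0.143 ] yv [-0.1873  0.9823 -0.0008] nr [-0.1406 -0.026   0.9897]
netbed [ 0.5499 -0.0381  0.0382] 0.5330186707544631 -0.14038974049
[... 508 characters left out ...]
19  0.7109  0.0505]
 [-0.14    0.6774  0.6915  0.7101  0.0507]
 [-0.11    0.6794  0.6917  0.711   0.051 ]
 [-0.08    0.677   0.6887  0.7111  0.0505]
 [-0.05    0.6771  0.69    0.7117  0.0508]
 [-0.02    0.6778  0.691   0.7091  0.051 ]
 [ 0.01    0.6764  0.6855  0.7105  0.0504]
 [ 0.04    0.6775  0.6845  0.7012  0.0506]]
stop 58 [ 0.5349 -0.069   0.0449]
stop 0 
bed ext [[ 0.2896 -0.3742]
 [ 0.7076  0.0456]]
xv [0.9726 0.1855 0.14  ] yv [-0.1874  0.9823  0.0004] nr [-0.1375 -0.0267  0.9901]
netbed [ 0.5559 -0.0314  0.0383] 0.5401867021025424 -0.1350212922856669
clock: 1.32
tcp_pos: [0.2312, 0.5265, 0.2097]
orientation: [0.0, -0.013, 1.0, 0.0]
wrist_force: [-0.1, -0.0, -0.0]
finger_gap: 0.0854
```

```bash
python3 -m creep '{"hand":[85.4,85.4,85.4,85.4,85.4],"delta_pos":[[0,0,0],[0,0,0],[0,0,0],[0,0,0],[0,0,0]],"turn":[-1,-1,-1,-1,-1]}' >/dev/null
python3 -m creep '{"hand":[85.4,85.4,85.4,85.4,85.4],"delta_pos":[[0,0,0],[-0.016,-0.034,0],[-0.016,-0.034,0],[-0.016,-0.034,0],[-0.016,-0.034,0]],"turn":[-0.24,0,0,0,0]}' >/dev/null
python3 -m creep '{"hand":[85.4,85.4,85.4,85.4,85.4],"delta_pos":[[-0.016,-0.034,0],[-0.016,-0.034,0],[-0.016,-0.034,0.02],[-0.016,-0.034,0.02],[-0.016,-0.034,0.02]],"turn":[0,0,0,0,0]}'
python3 -m creep '{"hand":[85.4,85.4,85.4,85.4,85.4],"delta_pos":[[-0.016,-0.034,0.02],[0,0,0],[0,0,0],[0,0,0],[0,0,0]],"turn":[0,0,0,0,0]}'
python3 - <<'E'
from h import *
for n in ['side','top']:
    c=env.read_camera(n);save(c,n+'1.png');np.savez('/tmp/'+n+'1.npz',**c)
a=cv2.imread('pics/top1.png')[150:275,100:240];b=cv2.imread('pics/side1.png')[120:220,150:290]
cv2.imwrite('pics/c1.png',np.hstack([cv2.resize(a,(400,357)),cv2.resize(b,(400,357))]))
E
```

```text
clock: 2.57
tcp_pos: [0.4478, 0.3617, 0.1616]
orientation: [0.001, -0.237, 0.972, 0.0]
wrist_force: [0.2, -0.1, -1.0]
finger_gap: 0.0852
clock: 2.98
tcp_pos: [0.47, 0.3452, 0.1466]
orientation: [0.0, -0.238, 0.971, 0.0]
wrist_force: [-0.2, 0.7, 0.4]
finger_gap: 0.0854
```

View pics/c1.png

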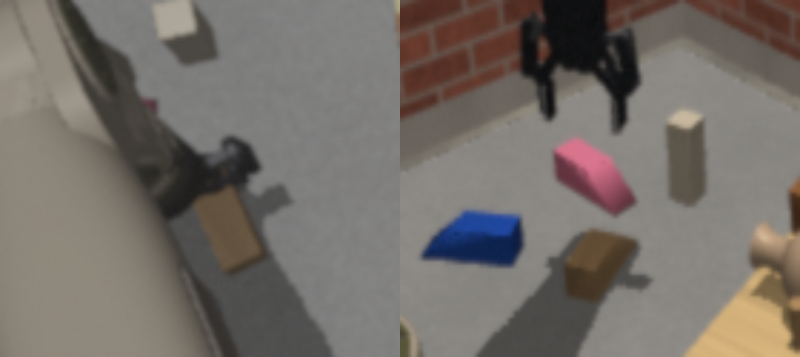

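```bash
python3 -m creep '{"hand":[85.4,85.4,85.4,85.4,85.4],"delta_pos":[[0,0,0.04],[0,0,0.04],[0,0,0.04],[0,0,0.03],[0,0,0.011]],"turn":[0,0,0,0,0]}' 40
python3 -m creep '{"hand":[60,40,30,30,30],"delta_pos":[[0,0,0],[0,0,0],[0,0,0],[0,0,0],[0,0,0]],"turn":[0,0,0,0,0]}' 40
python3 -m creep '{"hand":[30,30,30,30,30],"delta_pos":[[0,0,0],[0,0,0],[0,0,0],[0,0,0],[0,0,0]],"turn":[0,0,0,0,0]}' 40
python3 - <<'E'
from h import *
for n in ['side']:
    c=env.read_camera(n);save(c,n+'2.png');np.savez('/tmp/'+n+'2.npz',**c)
b=cv2.imread('pics/side2.png')[120:220,150:290]
cv2.imwrite('pics/c2.png',cv2.resize(b,(700,500)))
E
```

```text
clock: 3.5
tcp_pos: [0.4674, 0.3439, 0.0138]
orientation: [-0.002, -0.238, 0.971, -0.001]
wrist_force: [-0.1, 0.2, -0.3]
finger_gap: 0.0854
clock: 3.92
tcp_pos: [0.4716, 0.345, 0.0187]
orientation: [0.002, -0.238, 0.971, 0.0]
wrist_force: [0.2, 0.1, 0.6]
finger_gap: 0.0299
clock: 4.33
tcp_pos: [0.4711, 0.3447, 0.018]
orientation: [0.001, -0.238, 0.971, 0.0]
wrist_force: [-0.8, -0.8, 5.7]
finger_gap: 0.0298
```

View pics/c2.png

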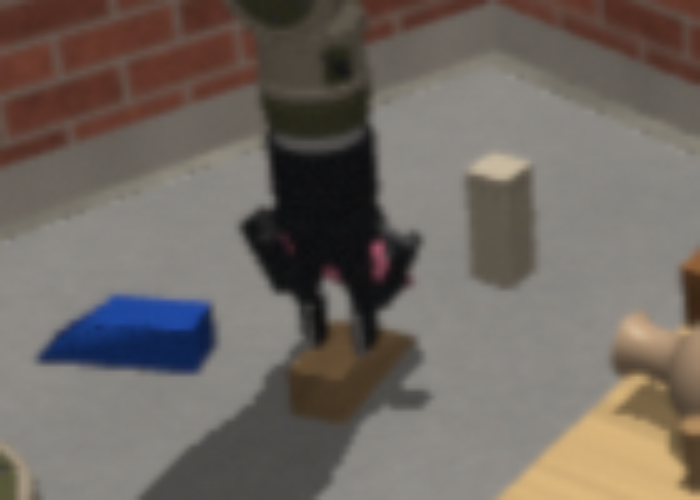

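```bash
python3 - <<'E'
from h import *
np.set_printoptions(precision=4,suppress=True)
c=dict(np.load('/tmp/side2.npz'));c0=dict(np.load('/tmp/side0.npz'))
print('tcp px',proj(c,[.471,.345,.018]),'tip',proj(c,[.471,.345,.007]))
s=env.get_state();print(s['finger_gap'],s['tcp_pos'],s['wrist_force'])
for cc in (c0,c):
    P=cloud(cc).reshape(-1,3);col=cc['pixels'].reshape(-1,3).astype(int)
    m=(np.abs(P[:,0]-.48)<.1)&(np.abs(P[:,1]-.35)<.09)&(P[:,2]>.032)&(P[:,2]<.045)&(col[:,0]-col[:,2]>25)
    T=P[m];print(m.sum(),T.mean(0),cv2.minAreaRect((T[:,:2]*1000).astype(np.float32)))
cv2.imwrite('pics/d2.png',cv2.resize(cv2.imread('pics/side2.png')[165:210,200:245],(720,720),interpolation=cv2.INTER_NEAREST)[:600])
E
```

```text
tcp px (np.float64(194.9306648910167), np.float64(218.55636472830446)) tip (np.float64(197.44440834596216), np.float64(218.8150550650946))
0.030210848663191528 [0.4711 0.3447 0.018 ] [-1.1762 -0.6214  5.4511]
166 [0.4651 0.3422 0.0405] ((469.81243896484375, 346.21429443359375), (85.7167739868164, 44.560020446777344), 29.898269653320312)
129 [0.4598 0.3391 0.0398] ((470.4915771484375, 346.4230651855469), (90.20525360107422, 45.730960845947266), 27.45511817932129)
```

View pics/d2.png

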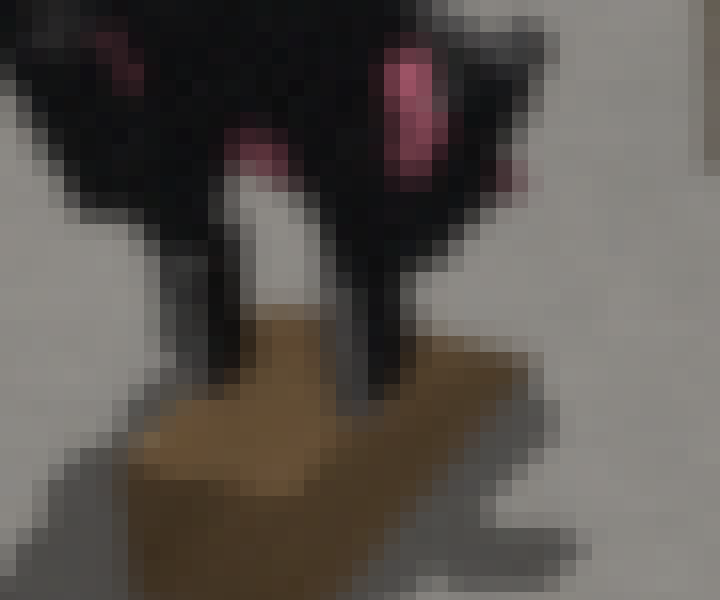

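```bash
python3 - <<'E'
from h import *
np.set_printoptions(precision=4,suppress=True)
c=dict(np.load('/tmp/side1.npz'));d=dict(np.load('/tmp/side2.npz'));t=dict(np.load('/tmp/top1.npz'))
print('side1 open tip exp',proj(c,[.47,.345,.1486]))
for cc,lo,hi in ((c,.12,.25),(d,.03,.1),(t,.12,.25)):
    P=cloud(cc).reshape(-1,3);k=cc['pixels'].reshape(-1,3).astype(int).max(1)<70
    m=k&(np.abs(P[:,0]-.47)<.1)&(np.abs(P[:,1]-.345)<.1)&(P[:,2]>lo-.03)&(P[:,2]<hi)
    Q=P[m]; print(len(Q))
    for z in np.arange(lo-.03,hi,.01):
        s=Q[(Q[:,2]>=z)&(Q[:,2]<z+.01)]
        if len(s)>1: print(round(z,3),len(s),s[:,:2].mean(0),s[:,:2].min(0),s[:,:2].max(0))
s=env.get_state();print(s['joint_pos'],s['tau'],s['wrist_force'])
E
```

```text
side1 open tip exp (np.float64(163.60419800747582), np.float64(215.09286137398138))
269
0.19 20 [0.4571 0.3565] [0.4378 0.2916] [0.4928 0.3907]
0.2 28 [0.4677 0.337 ] [0.4393 0.2919] [0.4932 0.3912]
0.21 28 [0.4623 0.3539] [0.4382 0.2906] [0.4985 0.3954]
0.22 27 [0.462  0.3451] [0.4342 0.2889] [0.4942 0.4005]
0.23 71 [0.4676 0.3392] [0.4248 0.2751] [0.5129 0.4102]
0.24 94 [0.4685 0.3371] [0.4256 0.2722] [0.5108 0.4123]
224
0.0 16 [0.4366 0.3369] [0.4252 0.3178] [0.4497 0.3913]
0.01 23 [0.4339 0.3338] [0.4252 0.315 ] [0.4461 0.3522]
0.02 17 [0.4328 0.3352] [0.4252 0.3191] [0.4412 0.3501]
0.03 11 [0.4314 0.3364] [0.4265 0.3297] [0.4368 0.3475]
0.04 12 [0.4687 0.3447] [0.4286 0.3201] [0.4964 0.3669]
0.05 22 [0.4696 0.3384] [0.4501 0.3169] [0.4897 0.3693]
0.06 24 [0.4674 0.339 ] [0.4516 0.3134] [0.4869 0.3645]
0.07 23 [0.4656 0.3462] [0.4523 0.3169] [0.4821 0.3681]
0.08 21 [0.4661 0.3407] [0.4493 0.3111] [0.4871 0.3735]
0.09 55 [0.4687 0.3419] [0.4404 0.2999] [0.507  0.3912]
102
0.19 8 [0.4881 0.2974] [0.4831 0.2934] [0.4952 0.3026]
0.2 6 [0.4865 0.2983] [0.4835 0.2951] [0.4914 0.3026]
0.21 4 [0.4895 0.3013] [0.4828 0.2934] [0.4987 0.3107]
0.22 16 [0.4906 0.2976] [0.4809 0.2773] [0.499  0.3106]
0.23 30 [0.4927 0.2916] [0.4814 0.2751] [0.5113 0.3049]
0.24 37 [0.4841 0.3047] [0.4693 0.2763] [0.5124 0.3164]
[ 0.4942  0.453  -0.2408  0.875   0.0002  0.0144] [ -0.1013 -48.034   23.8972  -0.3042  -0.0504   0.0041] [-1.1762 -0.6214  5.4511]
```

The fingertips ended up on top of the block. In the images they stand about 30 mm higher than the reported TCP and nose length imply. I back off, open, and go lower by that amount.

```bash
python3 -m creep '{"hand":[30,30,85.4,85.4,85.4],"delta_pos":[[0,0,-0.03],[0,0,-0.03],[0,0,0],[0,0,0],[0,0,0]],"turn":[0,0,0,0,0]}' 40
python3 -m creep '{"hand":[85.4,85.4,85.4,85.4,85.4],"delta_pos":[[0,0,0],[0,0,0],[0,0,0.02],[0,0,0.02],[0,0,0.02]],"turn":[0,0,0,0,0]}' 40
python3 - <<'E'
from h import *
b=env.read_camera('side');save(b,'side3.png')
p=b['pixels'][:,:,::-1][140:220,170:270];cv2.imwrite('pics/c3.png',cv2.resize(p,(750,600)))
s=env.get_state();print(s['tcp_pos'],s['wrist_force'],s['finger_gap'])
E
```

```text
clock: 4.8
tcp_pos: [0.4701, 0.3441, 0.0645]
orientation: [-0.0, -0.238, 0.971, -0.0]
wrist_force: [-0.4, -0.6, 0.2]
finger_gap: 0.0653
clock: 5.22
tcp_pos: [0.4701, 0.3441, 0.0158]
orientation: [-0.0, -0.238, 0.971, -0.0]
wrist_force: [0.2, 0.4, 0.3]
finger_gap: 0.0851
[0.46787492 0.34291142 0.01228174] [-0.78678647 -0.12299751 -1.36293144] 0.08508688368731984
```

View pics/c3.png

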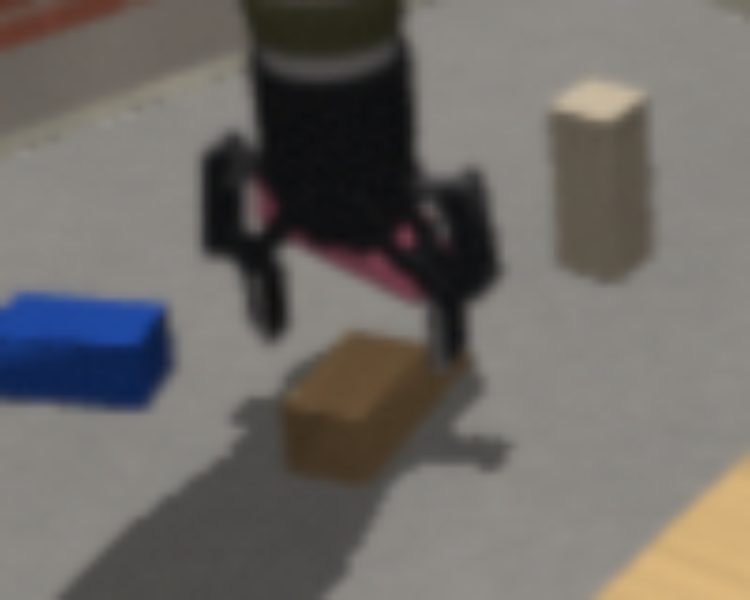

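```bash
python3 -m creep '{"hand":[85.4,85.4,85.4,85.4,85.4],"delta_pos":[[0,0,0.015],[0,0,0.015],[0,0,0.012],[0,0,0],[0,0,0]],"turn":[0,0,0,0,0]}' 40
python3 - <<'E'
from h import *
b=env.read_camera('side');save(b,'side4.png')
p=b['pixels'][:,:,::-1][140:220,170:270];cv2.imwrite('pics/c4.png',cv2.resize(p,(750,600)))
s=env.get_state();print(s['tcp_pos'],s['wrist_force'],s['finger_gap'])
E
```

```text
clock: 5.68
tcp_pos: [0.4696, 0.3439, -0.0173]
orientation: [-0.001, -0.238, 0.971, -0.0]
wrist_force: [-0.1, 0.5, 0.4]
finger_gap: 0.0853
[ 0.47027091  0.344285   -0.0165939 ] [-0.4204848  -0.32040038  0.73152339] 0.08517118821713
```

View pics/c4.png

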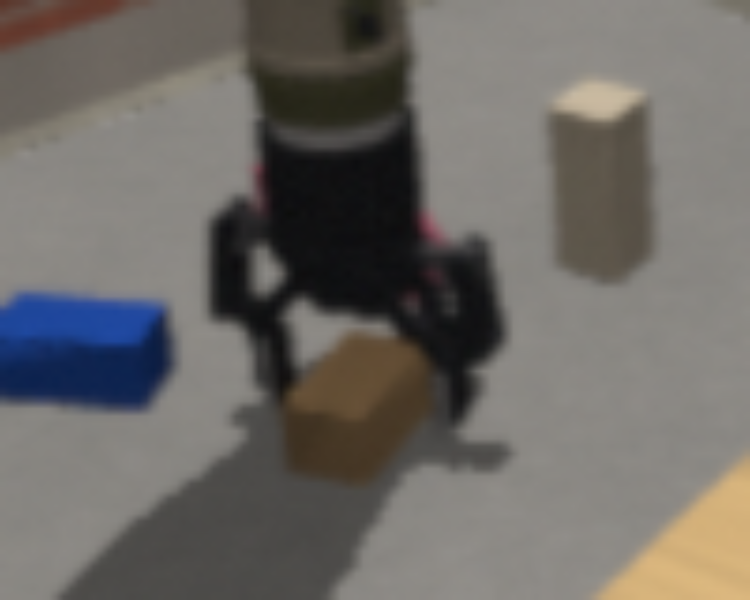

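The fingers now straddle the block, so I close and lift.

```bash
python3 -m creep '{"hand":[50,40,30,30,30],"delta_pos":[[0,0,0],[0,0,0],[0,0,0],[0,0,0],[0,0,0]],"turn":[0,0,0,0,0]}' 40
python3 -m creep '{"hand":[30,30,30,30,30],"delta_pos":[[0,0,0],[0,0,-0.02],[0,0,-0.035],[0,0,-0.035],[0,0,-0.035]],"turn":[0,0,0,0,0]}' 40
python3 -m creep '{"hand":[30,30,30,30,30],"delta_pos":[[0,0,-0.025],[0,0,0],[0,0,0],[0,0,0],[0,0,0]],"turn":[1,1,1,0.4,0]}' 40
python3 - <<'E'
from h import *
b=env.read_camera('side');save(b,'side5.png');np.savez('/tmp/side5.npz',**b)
t=env.read_camera('top');save(t,'top5.png');np.savez('/tmp/top5.npz',**t)
p=b['pixels'][:,:,::-1][100:200,160:285];q=t['pixels'][:,:,::-1][150:250,100:225];cv2.imwrite('pics/c5.png',np.hstack([cv2.resize(p,(400,320)),cv2.resize(q,(400,320))]))
s=env.get_state();print(s['tcp_pos'],s['wrist_force'],s['finger_gap'])
E
```

```text
clock: 6.15
tcp_pos: [0.4709, 0.3448, -0.0158]
orientation: [0.001, -0.238, 0.971, 0.0]
wrist_force: [-0.1, -0.5, 5.0]
finger_gap: 0.0435
clock: 6.57
tcp_pos: [0.4694, 0.3437, 0.0835]
orientation: [-0.001, -0.238, 0.971, -0.0]
wrist_force: [-0.2, 0.1, -1.3]
finger_gap: 0.0435
clock: 6.98
tcp_pos: [0.47, 0.344, 0.103]
orientation: [-0.0, -0.091, 0.996, -0.0]
wrist_force: [0.0, -0.2, -1.1]
finger_gap: 0.044
[0.46998837 0.34402276 0.10284939] [ 0.16674543 -0.08641136 -1.70049972] 0.04317468725433186
```

View pics/c5.png

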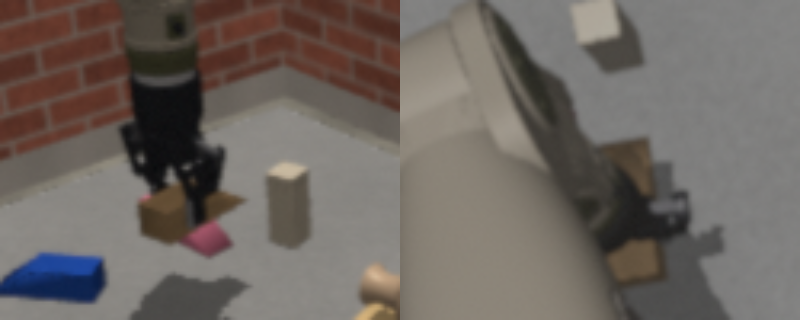

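```bash
python3 -m creep '{"hand":[30,30,30,30,30],"delta_pos":[[0,0,-0.03],[0,0,-0.03],[0.007,-0.02,0],[0.007,-0.04,0],[0.007,-0.04,0]],"turn":[-0.08,0,0,0,0]}' 40
python3 -m creep '{"hand":[30,30,30,30,30],"delta_pos":[[0.007,-0.04,0],[0.007,-0.04,0],[0.007,-0.04,0],[0.007,-0.04,0],[0.007,-0.04,0]],"turn":[0,0,0,0,0]}' 40
python3 -m creep '{"hand":[30,30,30,30,30],"delta_pos":[[0.007,-0.04,0],[0.007,-0.04,0],[0.008,-0.04,0],[0.007,-0.04,0],[0.007,-0.024,0]],"turn":[0,0,0,0,0]}' 40
python3 -m creep '{"hand":[30,30,30,30,30],"delta_pos":[[0,0,0.03],[0,0,0.03],[0,0,0],[0,0,0],[0,0,0]],"turn":[0,0,0,0,0]}' 40
cat > look.py <<'E'
from h import *
import sys
N=sys.argv[1]
P={}
for n in ['side','top']:
    c=env.read_camera(n);np.savez(f'/tmp/{n}{N}.npz',**c);P[n]=c['pixels'][:,:,::-1]
s=env.get_state();print(np.round(s['tcp_pos'],4),np.round(s['orientation'],3),np.round(s['wrist_force'],2),np.round(s['ft_torque'],2),s['finger_gap'],s['clock'])
cv2.imwrite(f'pics/l{N}.png',np.hstack([cv2.resize(P['side'][150:280,230:400],(400,306)),cv2.resize(P['top'][120:270,220:390],(400,353))[:306]]))
E
python3 look.py 6
```

```text
clock: 7.5
tcp_pos: [0.4689, 0.2625, 0.1514]
orientation: [0.0, -0.097, 0.995, 0.0]
wrist_force: [0.7, -0.7, -1.3]
finger_gap: 0.0435
clock: 7.92
tcp_pos: [0.4712, 0.0987, 0.1511]
orientation: [-0.0, -0.096, 0.995, -0.0]
wrist_force: [0.6, 0.1, -0.9]
finger_gap: 0.0437
clock: 8.33
tcp_pos: [0.4713, -0.0527, 0.1511]
orientation: [0.0, -0.094, 0.996, -0.0]
wrist_force: [0.2, -0.5, -0.7]
finger_gap: 0.0432
clock: 8.75
tcp_pos: [0.4715, -0.0497, 0.104]
orientation: [0.0, -0.095, 0.995, -0.0]
wrist_force: [0.1, 0.1, -1.2]
finger_gap: 0.0437
[ 0.4723 -0.0498  0.1047] [ 0.001 -0.095  0.995 -0.   ] [ 0.89  0.06 -1.41] [0.   0.04 0.01] 0.0436655149215203 8.85
```

View pics/l6.png

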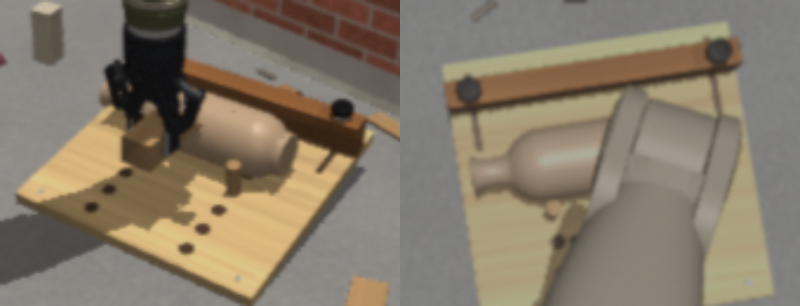

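```bash
cat > wm.py <<'E'
from h import *
import sys
np.set_printoptions(precision=4,suppress=True)
xv=np.array([.9724,.1855,.1415]);yv=np.array([-.1873,.9823,0]);nr=np.cross(xv,yv);off=nr*(-.0375*nr[2])
def tobed(P): 
    Q=P-off; return np.stack([(Q@xv)-.539,(Q@yv)+.1375,Q@nr],-1)
E
python3 - <<'E'
from wm import *
for n in ('side','top'):
    c=dict(np.load(f'/tmp/{n}6.npz'));P=cloud(c).reshape(-1,3);k=c['pixels'].reshape(-1,3).astype(int)
    Q=tobed(P); brown=(k[:,0]-k[:,2]>20)
    m=brown&(Q[:,2]>.06)&(Q[:,2]<.15)&(Q[:,0]>-.2)&(Q[:,0]<-.03)&(np.abs(Q[:,1])<.05)
    q=Q[m];p=P[m];print(n,len(q),P[m].min(0) if len(q) else'',P[m].max(0) if len(q) else '')
    if len(q):
        print('bed min/max',np.percentile(q,[2,98],axis=0),q.mean(0))
        for z in np.arange(.1,.17,.005):
            s=p[(p[:,2]>=z)&(p[:,2]<z+.005)]
            if len(s): print(round(z,3),len(s),s.mean(0),(s@np.array([.9823,.1874,0])).min(),(s@np.array([-.1874,.9823,0])).mean())
print('tcp along', np.array([.4723,-.0498])@[.9823,.1874],np.array([.4723,-.0498])@[-.1874,.9823])
E
```

```text
side 367 [ 0.4279 -0.0846  0.1192] [ 0.5156 -0.0066  0.1783]
bed min/max [[-0.1103 -0.0239  0.0977]
 [-0.0385  0.0227  0.1392]] [-0.0892 -0.0026  0.1246]
0.115 1 [ 0.4652 -0.07    0.1192] 0.44386565460213256 -0.15594047312886644
0.12 15 [ 0.4508 -0.0603  0.1239] 0.4143628703786678 -0.1437260966576443
0.125 29 [ 0.4456 -0.0643  0.1276] 0.4132459370065064 -0.1467049681337023
0.13 23 [ 0.4445 -0.0629  0.1324] 0.4140445903764669 -0.1450857409695177
0.135 30 [ 0.4457 -0.0645  0.1375] 0.41442775592089487 -0.14688925616068943
0.14 26 [ 0.4408 -0.063   0.1426] 0.41332149126003054 -0.14446609679179914
0.145 23 [ 0.4402 -0.0629  0.1478] 0.4118564693567846 -0.14424519771997502
0.15 28 [ 0.4432 -0.059   0.1523] 0.4142999465018922 -0.14104686318407417
0.155 47 [ 0.4485 -0.0583  0.1584] 0.41270811586308936 -0.14133049608904882
0.16 139 [ 0.4614 -0.0493  0.1616] 0.41333074851295787 -0.13484361216593457
0.165 3 [ 0.4532 -0.0521  0.1661] 0.41305095580778345 -0.13607607611271044
top 0  
tcp along 0.45460776999999997 -0.13742756
```

```bash
python3 -m creep '{"hand":[30,30,30,30,30],"delta_pos":[[0,0,0.035],[0,0,0.035],[0,0,0.02],[0,0,0.005],[0,0,0]],"turn":[0,0,0,0,0]}' 20
python3 -m creep '{"hand":[30,30,30,30,30],"delta_pos":[[0,0,0.005],[0,0,0.004],[0,0,0.002],[0,0,0.002],[0,0,0]],"turn":[0,0,0,0,0]}' 20
python3 -m creep '{"hand":[30,30,30,30,30],"delta_pos":[[0,0,0.003],[0,0,0.003],[0,0,0.003],[0,0,0],[0,0,0]],"turn":[0,0,0,0,0]}' 20
python3 look.py 7
```

```text
clock: 9.27
tcp_pos: [0.4705, -0.0494, 0.0271]
orientation: [-0.001, -0.095, 0.995, 0.0]
wrist_force: [0.2, -0.2, -1.9]
finger_gap: 0.0436
clock: 9.68
tcp_pos: [0.4733, -0.0496, 0.0241]
orientation: [0.003, -0.095, 0.995, -0.001]
wrist_force: [-17.7, 6.3, 53.3]
finger_gap: 0.0437
clock: 10.1
tcp_pos: [0.4799, -0.0489, 0.0169]
orientation: [0.009, -0.096, 0.995, 0.0]
wrist_force: [0.0, 11.2, 32.5]
finger_gap: 0.044
[ 0.4799 -0.0489  0.0169] [ 0.009 -0.096  0.995  0.   ] [ 1.06 11.19 33.09] [ 2.26  0.31 -0.09] 0.04387877129214298 10.2
```

View pics/l7.png

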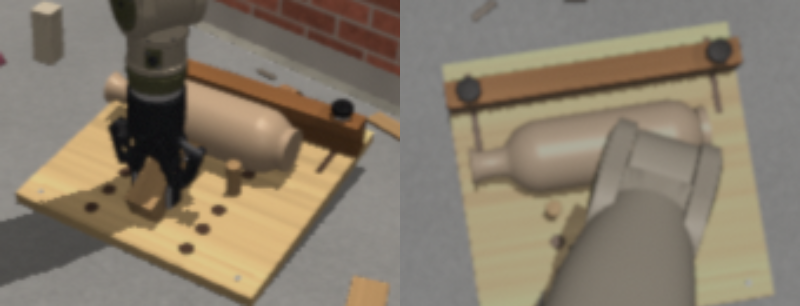

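```bash
cat > wb.py <<'E'
from wm import *
def wedge(N,n='side'):
    c=dict(np.load(f'/tmp/{n}{N}.npz'));P=cloud(c).reshape(-1,3);k=c['pixels'].reshape(-1,3).astype(int)
    Q=tobed(P);m=(k[:,0]-k[:,2]>20)&(Q[:,2]>.004)&(Q[:,2]<.08)&(Q[:,0]>-.2)&(Q[:,0]<.1)&(np.abs(Q[:,1])<.035)&(c['depth'].ravel()>0)
    q=Q[m];q=q[np.argsort(q[:,0])]
    for a in np.arange(-.13,.04,.01):
        s=q[(q[:,0]>=a)&(q[:,0]<a+.01)]
        if len(s): print(round(a,3),len(s),'y',s[:,1].min(),s[:,1].max(),'z',s[:,2].min(),s[:,2].max())
if __name__=='__main__': wedge(sys.argv[1],sys.argv[2])
E
python3 wb.py 7 side;python3 wb.py 7 top
```

```text
-0.12 40 y -0.02218810713874131 0.03453227543980951 z 0.004315495398737712 0.045094302270491216
-0.11 86 y -0.023714576981753804 0.021707126264658566 z 0.006076961750600088 0.04711602198963424
-0.1 61 y -0.025525939391716962 0.020297601681106198 z 0.005777283060466163 0.051215483659903575
-0.09 55 y -0.026241535368571045 0.027992765029430225 z 0.004469513256347233 0.05390949140321006
-0.08 45 y -0.03434897629601477 0.03492751135752241 z 0.010731130880287779 0.06698560315372325
-0.07 36 y -0.03472611062452982 0.024258995979690598 z 0.020523801850978695 0.06611163542421788
-0.06 17 y -0.031452895453083524 0.02603759408686604 z 0.05484168582633443 0.07634651587962085
-0.04 2 y -0.022533818849172743 -0.021403929978495412 z 0.05254825104975437 0.05820860787809544
-0.03 1 y -0.011093764663789973 -0.011093764663789973 z 0.060120289174523195 0.060120289174523195
-0.02 1 y -0.005390813397770616 -0.005390813397770616 z 0.055273850207169156 0.055273850207169156
-0.0 3 y -0.026014115961131457 -0.013635363633341807 z 0.004216291214613666 0.05040847619388307
0.01 20 y -0.03488740940574922 0.00868598993300057 z 0.00400179920679398 0.05706601220630978
0.02 118 y -0.034582390970856636 0.01306645647422458 z 0.023717173518376256 0.07932739700226851
0.03 46 y -0.033183192001087686 0.013063876644898179 z 0.017142602300522412 0.07995215335569669
0.02 16 y 0.02248649373422182 0.034369339708491 z 0.044310376482694286 0.07419915231405017
0.03 21 y 0.018495737990586347 0.03403395368510313 z 0.06481156025385497 0.07975337379335981
```

```bash
python3 - <<'E'
from wm import *
c=dict(np.load('/tmp/side7.npz'))
cv2.imwrite('pics/z7.png',cv2.resize(c['pixels'][195:250,270:330][:,:,::-1],(640,587),interpolation=cv2.INTER_CUBIC))
P=tobed(cloud(c).reshape(-1,3)).reshape(420,560,3)
for r in range(222,244,2): print(r,[tuple((P[r,q]*1000).astype(int)) for q in range(282,306,4)])
E
```

```text
222 [(np.int64(-39), np.int64(79), np.int64(2)), (np.int64(-80), np.int64(29), np.int64(56)), (np.int64(-68), np.int64(23), np.int64(50)), (np.int64(-68), np.int64(8), np.int64(57)), (np.int64(-82), np.int64(-17), np.int64(80)), (np.int64(-79), np.int64(-29), np.int64(82))]
224 [(np.int64(-45), np.int64(75), np.int64(0)), (np.int64(-75), np.int64(34), np.int64(42)), (np.int64(-78), np.int64(16), np.int64(52)), (np.int64(-73), np.int64(5), np.int64(53)), (np.int64(-68), np.int64(-6), np.int64(55)), (np.int64(-77), np.int64(-27), np.int64(72))]
226 [(np.int64(-54), np.int64(69), np.int64(0)), (np.int64(-76), np.int64(34), np.int64(34)), (np.int64(-82), np.int64(14), np.int64(49)), (np.int64(-76), np.int64(3), np.int64(49)), (np.int64(-73), np.int64(-9), np.int64(52)), (np.int64(-79), np.int64(-28), np.int64(65))]
228 [(np.int64(-61), np.int64(64), np.int64(0)), (np.int64(-79), np.int64(33), np.int64(28)), (np.int64(-89), np.int64(10), np.int64(47)), (np.int64(-85), np.int64(-2), np.int64(50)), (np.int64(-79), np.int64(-13), np.int64(50)), (np.int64(-79), np.int64(-28), np.int64(58))]
2
[... 1251 characters left out ...]
2)), (np.int64(-113), np.int64(-20), np.int64(40)), (np.int64(-94), np.int64(-21), np.int64(25)), (np.int64(-82), np.int64(-27), np.int64(17))]
240 [(np.int64(-105), np.int64(33), np.int64(0)), (np.int64(-101), np.int64(21), np.int64(1)), (np.int64(-107), np.int64(0), np.int64(17)), (np.int64(-111), np.int64(-18), np.int64(29)), (np.int64(-94), np.int64(-20), np.int64(16)), (np.int64(-76), np.int64(-22), np.int64(1))]
242 [(np.int64(-114), np.int64(27), np.int64(0)), (np.int64(-106), np.int64(17), np.int64(-1)), (np.int64(-102), np.int64(5), np.int64(1)), (np.int64(-105), np.int64(-13), np.int64(13)), (np.int64(-96), np.int64(-21), np.int64(10)), (np.int64(-80), np.int64(-25), np.int64(-1))]
```

View pics/z7.png

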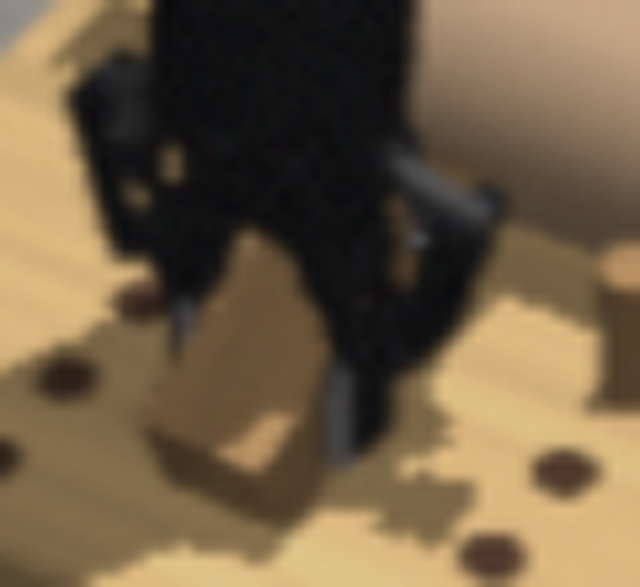

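The wedge has pitched nose-up in the grip. I unload it, move slightly downhill, and release it so it settles flat on the bed.

```bash
python3 -m creep '{"hand":[30,30,30,30,30],"delta_pos":[[0,0,-0.005],[0,0,-0.004],[0.005,0,0],[0.005,0,0],[0.002,0,0]],"turn":[0,0,0,0,0]}' 20
python3 look.py 8; python3 wb.py 8 side
```

```text
clock: 10.62
tcp_pos: [0.4606, -0.0516, 0.0165]
orientation: [-0.001, -0.095, 0.995, 0.0]
wrist_force: [-0.5, -0.2, -1.9]
finger_gap: 0.0435
[ 0.4607 -0.0516  0.0163] [-0.001 -0.095  0.996  0.   ] [-0.27  0.26 -1.04] [ 0.02  0.04 -0.05] 0.043475543744204447 10.7167
-0.13 89 y -0.022841746159320914 0.022547475582324963 z 0.004139283425613396 0.04839448516796252
-0.12 70 y -0.02271252722503664 0.02412744127165435 z 0.004363030202468025 0.052289456212869324
-0.11 58 y -0.02145369471094194 0.033600812291731494 z 0.010158907725217586 0.06337010783024703
-0.1 50 y -0.03447465480501849 0.02910205511099112 z 0.004247857329195389 0.06112874732693561
-0.09 39 y -0.03470053336896492 0.025538688466102327 z 0.022283548225642408 0.06303971475545331
-0.08 20 y -0.02457655015881474 0.025773150989849905 z 0.00462503278189225 0.06594124171814046
-0.07 1 y 0.014664564142744238 0.014664564142744238 z 0.05936029427876576 0.05936029427876576
-0.06 6 y -0.03413579696061289 -0.016094742260825995 z 0.005456840158657682 0.062217347439234905
-0.05 2 y -0.01988123321631663 -0.012812800674633085 z 0.05507595590674321 0.05979168701885592
-0.04 2 y -0.008737872137897618 -0.007379772373421245 z 0.05737631895271121 0.059150542518877205
-0.03 1 y -0.024609566077612915 -0.024609566077612915 z 0.0040104615848637545 0.0040104615848637545
-0.02 1 y -0.013686530242584677 -0.013686530242584677 z 0.051491666523178825 0.051491666523178825
-0.01 9 y -0.021337984449997405 0.0008547891746251979 z 0.005075590872627551 0.050298376716480755
-0.0 22 y -0.0333966001984827 0.009152240748619228 z 0.005924590110303193 0.05813305481023202
0.01 149 y -0.034562502534133566 0.02015614115283451 z 0.004095703404141404 0.07730840828289755
0.02 53 y -0.034625477562593154 0.02447831849998383 z 0.004161838701463529 0.07992849641290455
0.03 1 y 0.023312833650722953 0.023312833650722953 z 0.07912050171830366 0.07912050171830366
```

View pics/l8.png

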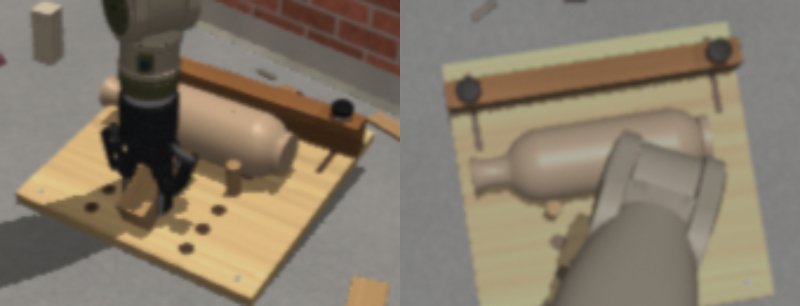

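```bash
python3 -m creep '{"hand":[60,60,60,60,60],"delta_pos":[[0,0,0],[0,0,0],[0,0,0],[0,0,0],[0,0,0]],"turn":[0,0,0,0,0]}' 20
python3 look.py 9; python3 wb.py 9 side
```

```text
clock: 11.13
tcp_pos: [0.462, -0.0517, 0.0169]
orientation: [0.0, -0.095, 0.995, 0.0]
wrist_force: [-0.8, -0.4, -0.5]
finger_gap: 0.0599
[ 0.4619 -0.0516  0.0169] [ 0.    -0.095  0.995  0.   ] [-0.37  0.15 -0.11] [ 0.02 -0.04 -0.02] 0.060043172808304346 11.2333
-0.13 121 y -0.023358964599314025 0.022638823377984924 z 0.004295666843416029 0.044514552038008824
-0.12 51 y -0.03228510183059727 0.021055113334687875 z 0.004417558787878984 0.04346561635380468
-0.11 47 y -0.02358496355820658 0.03317385489279499 z 0.006801558653576935 0.04334691587986216
-0.1 55 y -0.025674985651345544 0.030711698072765123 z 0.004556146568598522 0.044698862119490486
-0.09 36 y -0.022498500852624476 0.0322740070234792 z 0.027365300203966124 0.06114153036270203
-0.08 28 y -0.0143088249158079 0.033637680282726554 z 0.037255471065225906 0.06724679188480144
-0.07 16 y -0.005815121175255872 0.01829684237750108 z 0.036852966415368706 0.04470177307673401
-0.06 6 y 0.014730570128961548 0.019751182154398736 z 0.03821747806992574 0.04123001763631728
-0.05 2 y -0.023035730193644882 -0.022621407681264583 z 0.0040004694820160586 0.007356443127534672
-0.03 1 y -0.024849739806866056 -0.024849739806866056 z 0.004413604177684754 0.004413604177684754
-0.02 2 y -0.022559454112940885 0.0022557763883148674 z 0.008277119410921832 0.015954683764658896
-0.01 3 y -0.031132975484152725 0.008006862021955274 z 0.004574579415228249 0.01095920423278392
-0.0 20 y -0.03051067330988841 0.013696475346327966 z 0.005799990600396635 0.06123438463430223
0.01 135 y -0.03434701292916187 0.01923892878728614 z 0.019314493473860533 0.0776594857135324
0.02 43 y -0.033669936521255134 0.020243575675619976 z 0.0134846454624017 0.07994052894631538
0.03 4 y -0.03457866889429967 0.014983228482746636 z 0.07912055367203058 0.07985731814143525
```

View pics/l9.png

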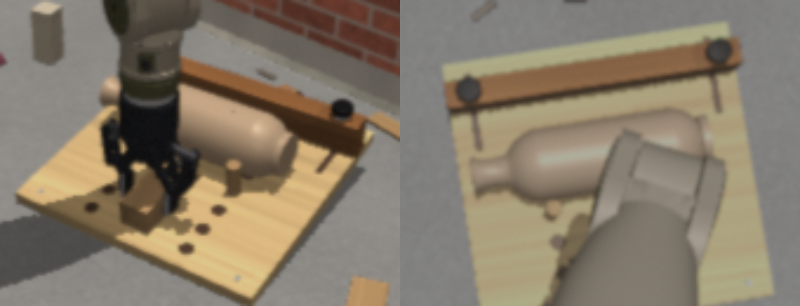

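```bash
python3 -m creep '{"hand":[60,60,60,55,30],"delta_pos":[[0,0,0.004],[0,0,0.004],[0,0,0],[0,0,0],[0,0,0]],"turn":[0,0,0,0,0]}' 60
python3 -m creep '{"hand":[30,30,30,30,30],"delta_pos":[[0,0,0],[0,0,0],[0,0,0],[0,0,0],[0,0,0]],"turn":[0,0,0,0,0]}' 60
python3 look.py 10; python3 wb.py 10 side | head -8
```

```text
clock: 11.65
tcp_pos: [0.4617, -0.0516, 0.0104]
orientation: [-0.0, -0.095, 0.995, 0.0]
wrist_force: [0.2, -1.3, 3.1]
finger_gap: 0.0443
clock: 12.07
tcp_pos: [0.462, -0.0517, 0.0106]
orientation: [0.0, -0.095, 0.995, -0.0]
wrist_force: [0.0, 0.5, 2.4]
finger_gap: 0.0434
[ 0.462  -0.0517  0.0106] [ 0.    -0.095  0.995 -0.   ] [ 0.06 -0.35  2.1 ] [-0.03  0.07  0.01] 0.04284053272773735 12.1667
-0.13 118 y -0.023419930338239414 0.02351473917320511 z 0.004300445525993507 0.043998493754533956
-0.12 52 y -0.024790936555921378 0.021231031885847462 z 0.004610055275060638 0.04623554800855442
-0.11 46 y -0.02295715057135625 0.025193684609197173 z 0.007133892208694155 0.04476901400887476
-0.1 39 y -0.033846939715992896 0.03215206673634553 z 0.007807307707283084 0.04765861848441535
-0.09 32 y -0.034449017690767414 0.023647491035009086 z 0.004185381900816358 0.04517445934222611
-0.08 22 y -0.0049453096275299535 0.02380051866603243 z 0.03771655374562203 0.06099877059032643
-0.07 8 y -0.029248757206424947 0.022243593872536965 z 0.0057128123437538165 0.07387690553098995
-0.06 4 y -0.02219044606422127 0.02015754439297246 z 0.006593698042926249 0.03963213629327219
```

```bash
python3 -m creep '{"hand":[30,30,30,30,30],"delta_pos":[[-0.005,0,-0.0007],[-0.005,0,-0.0007],[-0.005,0,-0.0007],[-0.005,0,-0.0007],[-0.005,0,-0.0007]],"turn":[0,0,0,0,0]}' 60
python3 -m creep '{"hand":[30,30,30,30,30],"delta_pos":[[-0.005,0,-0.0007],[0,0,0],[0,0,0],[0,0,0],[0,0,0]],"turn":[0,0,0,0,0]}' 60
python3 look.py 11; python3 wb.py 11 side
```

```text
clock: 12.58
tcp_pos: [0.4793, -0.0478, 0.0132]
orientation: [-0.002, -0.095, 0.996, 0.0]
wrist_force: [-7.2, -1.8, 7.9]
finger_gap: 0.0437
clock: 13.0
tcp_pos: [0.4846, -0.047, 0.0139]
orientation: [-0.001, -0.095, 0.995, 0.0]
wrist_force: [-2.8, 0.1, 5.9]
finger_gap: 0.0433
[ 0.4847 -0.047   0.0139] [-0.001 -0.095  0.995  0.   ] [-4.06 -0.63  4.98] [-0.05  0.54 -0.12] 0.042921334817989855 13.1
-0.13 2 y 0.011790662893843229 0.027264936352216454 z 0.004852019809302416 0.005236287995280447
-0.12 4 y -0.010481200650359374 0.025007656137895684 z 0.004074934639584558 0.0067599242192723785
-0.11 80 y -0.027471015817360528 0.0214525326197869 z 0.004147511770153164 0.0433792437079569
-0.1 70 y -0.02231720607875959 0.02174915485833305 z 0.004207836341041646 0.04467826737665356
-0.09 47 y -0.03387840219498253 0.01850563885254003 z 0.004372789911123429 0.04498249784806637
-0.08 41 y -0.034061035719004706 0.03389023840336966 z 0.006732890891034391 0.06045067196563182
-0.07 41 y -0.03349064546703889 0.024238394799674143 z 0.014600692495888634 0.07757006662098209
-0.06 22 y -0.009486880131113345 0.02417764706298392 z 0.03871226645511014 0.06090713153140928
-0.05 18 y -0.028098462656943574 0.022466389854720617 z 0.00562752012999477 0.07077352127605757
-0.04 8 y -0.03210011229447615 0.02212334172069083 z 0.004364677824893977 0.0397243829875952
-0.03 4 y -0.0322672231157797 -0.01351791696278401 z 0.004081852577102343 0.040102951263416356
-0.02 2 y -0.008295419999714615 -0.00678092395499183 z 0.031492372092640844 0.03346216708263945
-0.0 9 y -0.0343700405963783 0.0010918783590084802 z 0.004486412829690279 0.0702090186833134
0.01 87 y -0.03491472506861837 0.004359075741937057 z 0.007212269632656686 0.07724426050119297
0.02 30 y -0.033443895943313595 0.0066353854536218 z 0.005257442705757535 0.07991392026197444
0.03 2 y -0.020886325836594194 -0.01001144252475955 z 0.07943108170326915 0.07944930486807199
```

View pics/l11.png

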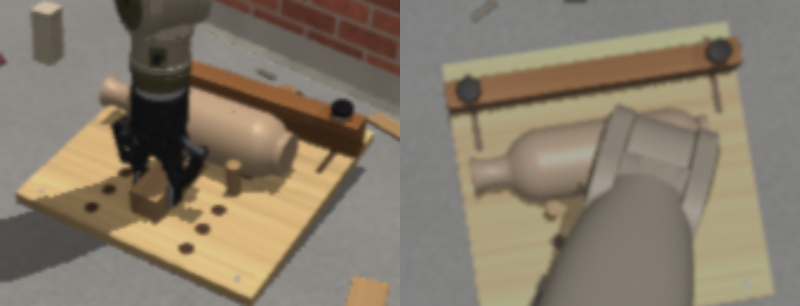

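```bash
python3 -m creep '{"hand":[30,30,30,30,30],"delta_pos":[[-0.002,0,-0.001],[-0.003,0,-0.0004],[-0.003,0,-0.0004],[-0.002,0,-0.0003],[-0.002,0,-0.0003]],"turn":[0,0,0,0,0]}' 60
python3 -m creep '{"hand":[30,30,30,30,30],"delta_pos":[[-0.002,0,-0.0003],[-0.002,0,-0.0003],[-0.002,0,-0.0003],[-0.002,0,-0.0003],[-0.002,0,-0.0003]],"turn":[0,0,0,0,0]}' 60
python3 -m creep '{"hand":[30,30,30,30,30],"delta_pos":[[-0.002,0,-0.0003],[-0.002,0,-0.0003],[-0.002,0,-0.0003],[-0.002,0,-0.0003],[-0.002,0,-0.0003]],"turn":[0,0,0,0,0]}' 60
python3 look.py 12; python3 wb.py 12 side
```

```text
clock: 13.52
tcp_pos: [0.4934, -0.0453, 0.0152]
orientation: [-0.002, -0.095, 0.995, -0.0]
wrist_force: [-6.5, -1.9, 1.8]
finger_gap: 0.0431
clock: 13.93
tcp_pos: [0.5019, -0.0436, 0.0166]
orientation: [-0.001, -0.095, 0.995, 0.0]
wrist_force: [-3.6, -0.1, -2.7]
finger_gap: 0.0433
clock: 14.35
tcp_pos: [0.5107, -0.0422, 0.0181]
orientation: [-0.0, -0.095, 0.995, 0.0]
wrist_force: [-1.9, -0.5, -2.8]
finger_gap: 0.0433
[ 0.5112 -0.0422  0.0183] [ 0.001 -0.095  0.995  0.   ] [-1.59  0.23 -2.58] [-0.09  0.28  0.  ] 0.043651086839767574 14.45
-0.13 2 y 0.007124825671320473 0.01705952892282213 z 0.004131814645696067 0.004989558779983712
-0.12 4 y -0.027501567542781435 0.011574206572317669 z 0.004401161831402002 0.00524225274064878
-0.1 1 y -0.015336389521604515 -0.015336389521604515 z 0.004628597075781883 0.004628597075781883
-0.09 2 y -0.024242805984525218 0.015491100659143789 z 0.004476614259465089 0.00509490538573945
-0.08 121 y -0.022135814740413484 0.022932492458100265 z 0.004140033684813305 0.044902473045459065
-0.07 45 y -0.023230965797387593 0.0238396326837875 z 0.00518493901353217
[... 273 characters left out ...]
979624632514111 0.05887017619895774
-0.03 23 y -0.030898729483923137 0.02440525587721093 z 0.03980281350264879 0.07310900078637395
-0.02 9 y -0.025682678760607563 0.02229364266078307 z 0.004741769757944248 0.0414098292576353
-0.01 7 y -0.025843178744215684 0.01954822916583951 z 0.004471749994842725 0.04247011364132662
-0.0 4 y -0.03492218146875306 -0.013767356926316615 z 0.004961360999506971 0.03864965423235636
0.01 4 y -0.034968007270482326 -0.00681152339183369 z 0.004038576179628498 0.031702471791734764
0.02 2 y -0.022684429281124102 -0.006797119179944799 z 0.009542909110969363 0.02724511852239776
0.03 58 y -0.03482742599654834 0.004156128336425563 z 0.00656687530031712 0.07789281037585709
```

View pics/l12.png

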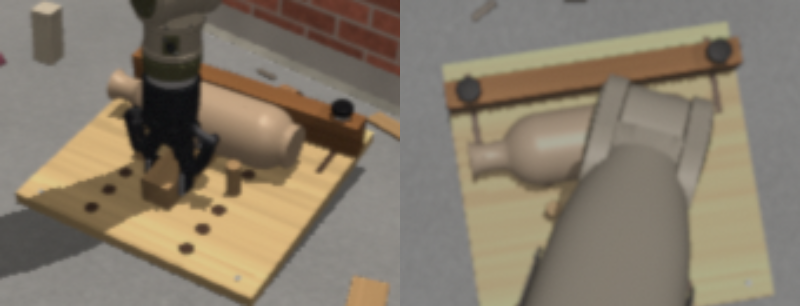

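```bash
python3 -m creep '{"hand":[30,30,30,30,30],"delta_pos":[[-0.002,0,0.0004],[-0.002,0,0.0002],[-0.002,0,0.0002],[-0.002,0,-0.0003],[-0.002,0,-0.0003]],"turn":[0,0,0,0,0]}' 60
python3 -m creep '{"hand":[30,30,30,30,30],"delta_pos":[[-0.002,0,-0.0003],[-0.002,0,-0.0003],[-0.002,0,-0.0003],[-0.002,0,-0.0003],[-0.001,0,-0.0001]],"turn":[0,0,0,0,0]}' 60
python3 -c "
from workcell import env;s=env.get_state();print(s['tcp_pos'],s['wrist_force'],s['ft_torque'])"
```

```text
clock: 14.87
tcp_pos: [0.5157, -0.041, 0.0183]
orientation: [-0.002, -0.095, 0.996, -0.0]
wrist_force: [-9.6, -2.0, 7.1]
finger_gap: 0.0432
clock: 15.28
tcp_pos: [0.5237, -0.0396, 0.0195]
orientation: [-0.001, -0.095, 0.996, -0.0]
wrist_force: [-9.3, -2.3, 6.7]
finger_gap: 0.0435
[ 0.52366148 -0.03958804  0.01950152] [-9.30474188 -2.34997267  6.65270679] [-0.2728057   1.58418133  0.03321827]
```

```bash
python3 -m creep '{"hand":[30,30,30,30,30],"delta_pos":[[-0.0015,0,-0.0005],[-0.0015,0,-0.0005],[-0.0015,0,-0.0003],[-0.0015,0,-0.0002],[-0.0015,0,-0.0002]],"turn":[0,0,0,0,0]}' 60
python3 -m creep '{"hand":[30,30,30,30,30],"delta_pos":[[-0.001,0,-0.00015],[-0.001,0,-0.00015],[-0.001,0,-0.00015],[-0.001,0,-0.00015],[-0.001,0,-0.00015]],"turn":[0,0,0,0,0]}' 60
python3 look.py 13
```

```text
clock: 15.7
tcp_pos: [0.5308, -0.0384, 0.0205]
orientation: [-0.001, -0.095, 0.995, -0.0]
wrist_force: [-7.1, -2.9, 2.3]
finger_gap: 0.0435
clock: 16.12
tcp_pos: [0.532, -0.038, 0.0207]
orientation: [-0.003, -0.095, 0.996, -0.0]
wrist_force: [-14.4, -5.6, 6.9]
finger_gap: 0.0434
[ 0.532  -0.038   0.0208] [-0.003 -0.095  0.996 -0.   ] [-12.65  -4.55   5.94] [-0.67  1.92 -0.05] 0.04374306521435853 16.2167
```

View pics/l13.png

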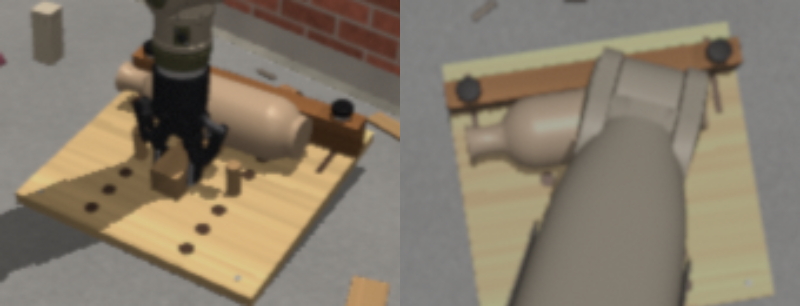

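```bash
cat > vf.py <<'E'
from wm import *
from scipy.optimize import least_squares
for n in ('top','side'):
    c=dict(np.load(f'/tmp/{n}{sys.argv[1]}.npz'));P=cloud(c).reshape(-1,3)[c['depth'].ravel()>0];k=c['pixels'].reshape(-1,3)[c['depth'].ravel()>0].astype(int)
    Q=tobed(P);Q0=Q;m=(Q[:,2]>.06)&(Q[:,2]<.1)&(Q[:,0]>.02)&(Q[:,0]<.142)&(np.abs(Q[:,1])<.1)&(k[:,0]>60);Q=Q[m]
    for y in np.arange(-.08,.09,.02):
        s=Q[np.abs(Q[:,1]-y)<.01]
        if len(s)<20: continue
        f=least_squares(lambda p:np.hypot(s[:,0]-p[0],s[:,2]-p[1])-.045,[.09,.045],loss='soft_l1',f_scale=.002)
        print(n,round(y,2),len(s),f.x)
    F=Q0[(Q0[:,2]>.044)&(Q0[:,2]<.055)&(Q0[:,0]>.12)&(Q0[:,0]<.2)&(np.abs(Q0[:,1])<.12)]
    print('fence',np.percentile(F[:,0],[3,50,97]),len(F))
E
python3 vf.py 13; python3 wb.py 13 side | head -9
```

```text
top 0.02 37 [0.0957 0.0434]
top 0.04 177 [0.096  0.0434]
top 0.06 206 [0.0959 0.0433]
top 0.08 202 [0.0959 0.0433]
fence [0.1417 0.1601 0.174 ] 636
side -0.08 119 [0.096 0.045]
side -0.06 119 [0.0953 0.0454]
side -0.04 106 [0.0955 0.0452]
side -0.02 113 [0.0955 0.0456]
side 0.0 72 [0.0971 0.0457]
fence [0.1428 0.1635 0.1743] 187
-0.13 5 y -0.004162593613504989 0.0332716695942285 z 0.004056861373396983 0.007506279594589339
-0.12 2 y -0.024350012479030042 0.024971276194085984 z 0.00432607754373987 0.004377938945901365
-0.11 4 y -0.032882201781194026 0.0034179945314217197 z 0.004002870723158835 0.005570868329234049
-0.1 4 y -0.030166788874608608 0.023306846188479363 z 0.004510485772379962 0.007645966071235017
-0.09 1 y 0.004580619637311711 0.004580619637311711 z 0.005188180265782899 0.005188180265782899
-0.08 2 y -0.019483676368953262 0.0206326243272915 z 0.004373043170898606 0.004635047230644207
-0.06 102 y -0.021431559966718916 0.022592026472945725 z 0.004440016046719119 0.04529901868296816
-0.05 51 y -0.023553438131653864 0.02211656533315659 z 0.006813918853896867 0.044041054925834267
-0.04 40 y -0.022225968261896684 0.022742049994259952 z 0.004491239396381365 0.04453357979622154
```

```bash
python3 -m creep '{"hand":[30,30,30,30,30],"delta_pos":[[-0.001,0,-0.0006],[-0.001,0,-0.0003],[0,0,0],[0,0,0],[0,0,0]],"turn":[0,0,0,0,0]}' 60
python3 -c "
from workcell import env;s=env.get_state();print(s['tcp_pos'],s['wrist_force'],s['ft_torque'])"
```

```text
clock: 16.63
tcp_pos: [0.5319, -0.0379, 0.021]
orientation: [-0.004, -0.094, 0.996, -0.001]
wrist_force: [-15.5, -4.9, 6.3]
finger_gap: 0.0436
[ 0.53190771 -0.03794866  0.02096188] [-15.45871818  -4.87628807   6.34880764] [-0.93500889  2.39655464 -0.06484298]
```

```bash
python3 -m creep '{"hand":[30,30,30,30,30],"delta_pos":[[-0.001,0,-0.0007],[-0.0006,0,-0.0005],[0,0,0],[0,0,0],[0,0,0]],"turn":[0,0,0,0,0]}' 60
python3 -m creep '{"hand":[30,30,30,30,30],"delta_pos":[[0,0,0],[0,0,0],[0,0,0],[0,0,0],[0,0,0]],"turn":[0,0,0,0,0]}' 60
python3 -c "
from workcell import env;s=env.get_state();print(s['tcp_pos'],s['wrist_force'],s['ft_torque'])"
```

```text
clock: 17.05
tcp_pos: [0.5318, -0.0379, 0.0213]
orientation: [-0.006, -0.094, 0.996, -0.001]
wrist_force: [-17.1, -7.6, 4.2]
finger_gap: 0.0435
clock: 17.47
tcp_pos: [0.5318, -0.0379, 0.0213]
orientation: [-0.006, -0.094, 0.996, -0.001]
wrist_force: [-16.8, -6.3, 4.7]
finger_gap: 0.0433
[ 0.53183757 -0.03790758  0.02130754] [-16.80158476  -6.29860786   4.68517728] [-1.25183624  2.79892337 -0.06241457]
```

```bash
python3 -m creep '{"hand":[30,30,30,30,30],"delta_pos":[[0,0,0],[0,0,0],[0,0,0],[0,0,0],[0,0,0]],"turn":[0,0,0,0,0]}' 60
python3 -m creep '{"hand":[30,30,30,30,30],"delta_pos":[[0,0,0],[0,0,0],[0,0,0],[0,0,0],[0,0,0]],"turn":[0,0,0,0,0]}' 60
python3 -m creep '{"hand":[30,30,30,30,30],"delta_pos":[[0.001,0,0],[0.001,0,0],[0.001,0,0],[0,0,0],[0,0,0]],"turn":[0,0,0,0,0]}' 60
python3 look.py 14; python3 vf.py 14
```

```text
clock: 17.88
tcp_pos: [0.5318, -0.0379, 0.0213]
orientation: [-0.006, -0.094, 0.996, -0.001]
wrist_force: [-16.8, -7.0, 4.8]
finger_gap: 0.0434
clock: 18.3
tcp_pos: [0.5318, -0.0379, 0.0213]
orientation: [-0.006, -0.094, 0.996, -0.001]
wrist_force: [-16.8, -6.1, 4.5]
finger_gap: 0.043
clock: 18.72
tcp_pos: [0.532, -0.0379, 0.0214]
orientation: [-0.004, -0.094, 0.996, -0.0]
wrist_force: [-10.2, -3.3, -1.4]
finger_gap: 0.043
[ 0.532  -0.0379  0.0214] [-0.004 -0.094  0.996 -0.   ] [-10.16  -3.82  -0.53] [-0.85  1.82 -0.02] 0.04321155327947709 18.8167
top 0.02 36 [0.0943 0.0451]
top 0.04 177 [0.096  0.0439]
top 0.06 208 [0.0961 0.0434]
top 0.08 203 [0.0963 0.0435]
fence [0.1419 0.1603 0.174 ] 621
side -0.08 128 [0.0957 0.0447]
side -0.06 119 [0.0956 0.0455]
side -0.04 109 [0.0952 0.0454]
side -0.02 110 [0.0958 0.0452]
side 0.0 71 [0.096  0.0454]
fence [0.1414 0.164  0.1737] 191
```

```bash
python3 -m creep '{"hand":[46,50,56,60,60],"delta_pos":[[0,0,0],[0,0,0],[0,0,0],[0,0,0],[0,0,0]],"turn":[0,0,0,0,0]}' 20
python3 look.py 15; python3 vf.py 15;  python3 wb.py 15 side | tail -14
```

```text
clock: 19.23
tcp_pos: [0.5368, -0.0374, 0.0232]
orientation: [0.001, -0.095, 0.995, -0.0]
wrist_force: [0.1, 0.1, 0.5]
finger_gap: 0.0603
[ 0.5363 -0.0374  0.023 ] [ 0.001 -0.095  0.995 -0.   ] [ 0.13 -0.67 -0.53] [-0.05 -0.    0.02] 0.05974972106816066 19.3333
top 0.02 30 [0.0959 0.0436]
top 0.04 174 [0.0958 0.0435]
top 0.06 202 [0.0961 0.0434]
top 0.08 209 [0.0961 0.0433]
fence [0.1417 0.1605 0.174 ] 607
side -0.08 125 [0.0954 0.0449]
side -0.06 117 [0.0955 0.0455]
side -0.04 98 [0.0955 0.0453]
side -0.02 95 [0.0964 0.0452]
side 0.0 64 [0.0962 0.045 ]
fence [0.1411 0.1633 0.1732] 186
-0.12 2 y -0.011486814936011114 0.011995886398910222 z 0.004061715607744041 0.004185118915654408
-0.11 3 y -0.030412042044221876 0.018805871881114572 z 0.004223642127682691 0.005185539188274125
-0.1 3 y -0.0283820829626161 0.016187037406641416 z 0.004060279953100924 0.004163812120018011
-0.09 2 y 0.026564610563248187 0.031150535954086386 z 0.004025683363333412 0.005158694276916556
-0.07 2 y -0.017421606441470117 0.006893641461037048 z 0.004341367108806801 0.0047339950582249365
-0.06 97 y -0.022904801612734255 0.02292842443561642 z 0.004943724754641684 0.0424266112223288
-0.05 57 y -0.021656003992738426 0.025104127552588604 z 0.005283677338252588 0.0455292740010751
-0.04 44 y -0.0269971715348494 0.021860912842049315 z 0.0044631298467479145 0.043153137501963756
-0.03 51 y -0.02268126602454404 0.03288191209872986 z 0.004832488789096333 0.07844636190059757
-0.02 42 y -0.022350489171580806 0.030914194689697874 z 0.006168541795273324 0.043855026856340164
-0.01 34 y -0.018598358457561914 0.0333496546749429 z 0.030016999618829497 0.05802668547576724
-0.0 19 y -0.011417142302692196 0.03261836498350559 z 0.03703089558223503 0.05988846403198761
0.01 16 y -0.03219299000461612 0.0199740550422043 z 0.0040833512517129324 0.043380284130012166
0.02 4 y -0.024788622089642998 0.01990365579156453 z 0.004153242622858774 0.040841037976881114
```

View pics/l15.png

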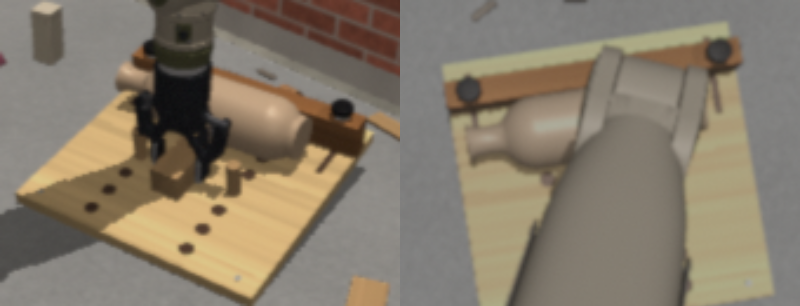

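```bash
python3 -m creep '{"hand":[60,60,60,60,60],"delta_pos":[[0,0,-0.01],[0.001,0,-0.02],[0.002,0,-0.02],[0.004,0,-0.03],[0.004,0,-0.03]],"turn":[0,0,0,0,0]}' 20
python3 -m creep '{"hand":[60,60,60,60,60],"delta_pos":[[0.03,0,-0.03],[0.04,0,-0.02],[0.04,0,-0.02],[0.04,0,0],[0,0,0]],"turn":[0,0,0,0,0]}' 20
python3 -m creep '{"hand":[60,60,60,60,60],"delta_pos":[[0,0.04,0],[0,0.04,0],[0,0.04,0],[0,0.04,0],[0,0.04,0]],"turn":[0,0,0,0,0]}' 20
python3 -m creep '{"hand":[60,60,60,60,60],"delta_pos":[[0,0.04,0],[0,0,0],[0,0,0],[0,0,0],[0,0,0]],"turn":[0,0,0,0,0]}' 20
python3 look.py 16; python3 vf.py 16;  python3 wb.py 16 top
```

```text
clock: 19.75
tcp_pos: [0.5265, -0.0389, 0.1117]
orientation: [-0.0, -0.095, 0.995, 0.0]
wrist_force: [1.4, -0.5, -0.6]
finger_gap: 0.0601
clock: 20.17
tcp_pos: [0.4043, -0.0614, 0.1679]
orientation: [-0.001, -0.094, 0.996, 0.0]
wrist_force: [-0.7, 0.6, -1.0]
finger_gap: 0.0598
clock: 20.58
tcp_pos: [0.3788, 0.0966, 0.1674]
orientation: [0.001, -0.094, 0.996, 0.0]
wrist_force: [1.4, 0.3, -0.0]
finger_gap: 0.0601
clock: 21.0
tcp_pos: [0.3734, 0.1262, 0.1669]
orientation: [0.0, -0.094, 0.996, -0.0]
wrist_force: [0.3, 1.0, -0.1]
finger_gap: 0.0602
[0.3733 0.1259 0.1668] [ 0.    -0.094  0.996 -0.   ] [ 0.06 -0.14 -0.04] [-0.04  0.04 -0.04] 0.06013094504174408 21.1
top -0.08 197 [0.096  0.0435]
top -0.06 204 [0.0966 0.0436]
top -0.04 206 [0.0962 0.0438]
top -0.02 206 [0.096  0.0436]
top 0.0 207 [0.0959 0.0436]
top 0.02 204 [0.0963 0.0435]
top 0.04 202 [0.0958 0.0438]
top 0.06 206 [0.0959 0.0437]
top 0.08 205 [0.096  0.0435]
fence [0.1416 0.1573 0.1739] 947
side -0.08 126 [0.0956 0.0451]
side -0.06 109 [0.0964 0.0451]
side -0.04 112 [0.0955 0.0454]
side -0.02 112 [0.0955 0.0453]
side 0.0 11
[... 1098 characters left out ...]
345300455683 0.044379993396592377
-0.03 57 y -0.02137872776918437 0.02271639201796287 z 0.013396951864016588 0.04600998123232541
-0.02 53 y -0.02853546419918282 0.02235089157555313 z 0.004003058796179396 0.044242512989905926
-0.01 58 y -0.020214310450700074 0.02779792577613094 z 0.004682166626890831 0.04450786538656014
-0.0 55 y -0.029318097037057927 0.02225347901766095 z 0.00627204701575192 0.04428088100576415
0.01 55 y -0.027986638290061094 0.022150413069295063 z 0.00456373913782876 0.04351010438610255
0.02 53 y -0.020431401207190752 0.022451107614541527 z 0.009937774959677827 0.04268196264114193
0.03 49 y -0.03428777076520739 0.026987731869502277 z 0.00448812913632897 0.038796543772355016
```

View pics/l16.png

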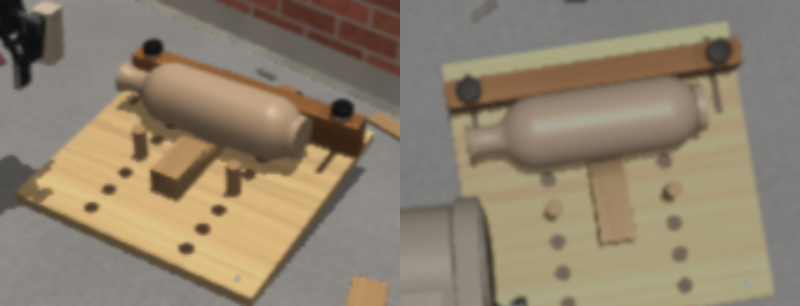

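The wedge sits centred (top crop 610,205), the vase lies square against the fence, and the arm is clear, so I hand in.

```bash
python3 -c "
from workcell import env;print(env.hand_in())"
```

```text
the job is handed in; nothing more can be done
None
```

The vase is chocked between the wedge and the back fence, and I handed the job in at about 21 s of the 54 s allowed. Two things went less than cleanly on the way, set out below.

**What I did:** I gripped the wooden wedge left of the board, laid it on the bed between the stops and gripped it again there. I then slid it toe first under the middle of the vase and rolled the vase up to the fence. I held about 17 N along the slope for roughly a second, eased off, opened the fingers and moved the arm clear.

**Last checks, after letting go:**
- The vase axis is 96 mm up the bed and the fence face at about 141.5 mm, so they touch (45 mm radius), square along the whole length.
- The wedge is flat and within about 1 mm of centre.
- Its toe is about 20 mm short of the vase axis, against the nominal 18 mm.
- Nothing moved between release and the final picture, and the wrist force was near zero.

**What disagreed or went wrong:**
- **Finger height:** the fingertips stood about 30 mm higher than the reported TCP and `env.nose_length` imply. My first grasp therefore landed on top of the block with about 6 N, and I redid it lower.
- **Laying the wedge:** when it first touched the bed it pitched nose-up in the grip, with a brief wrist force of about 57 N. The raised toe seems to have nudged the vase a few millimetres uphill. It was back on its stops before the proper push, and the pictures show no damage, but I could not measure the force on the vase in that moment.
- **Other objects:** I did not measure the off-cut, tumbler and prop again at the end; the arm did not go near the off-cut or tumbler.

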